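# Pack the recess of a bonding jig and hold the tile flush

## Robot

A 7-joint arm with a two-finger parallel gripper is mounted at the origin on a cart in front of the work surface, level with it; the furniture and walls round the work are solid. World frame = base frame: x ahead of the robot, y to its left, z up, the work surface at z = 0. Lengths are in m, angles in rad, forces in N, time in s.
With the tool pointing down it reaches from about 0.425 to 0.925 m from the base axis. Payload 6.8 kg.
Tool frame: the origin (TCP) lies on the centre line of the jaws, within the pads' length; the fingertips stand 19 mm ahead of it and the grasp point (between the pads) is the TCP (r.tip_extent is the y of the fingertips in the tool frame, in m); y points along the fingers, z is the direction in which the jaws open and shut, and the axes are right-handed (so a half turn about y gives the same grasp; the last joint's range is limited). The gripper opens to 85 mm and grips with 20 to 120 N. Pads are 22 mm wide; open, the fingers measure 114 mm over their backs; the gripper's body (76 mm by 85 mm) begins 54 mm behind the grasp point. The pads swing forward as they close: fully open they stand 13 mm farther back than shut.
Start: joints at [1.043, 0.477, 0.022, 1.555, -0.011, 1.109, -0.083], TCP at [0.275, -0.616, 0.25] pointing down, gripper open.
Joint ranges: [-2.96, 2.96], [-0.34, 2.1], [-1.41, 1.46], [0.24, 2.44], [-1.37, 4.51], [0.17, 1.92], [-2.96, 2.96]. Speed limits (rad/s): [2.39, 2.39, 3.14, 3.14, 3.14, 3.14, 3.14].

## Interface

Orientations are given as a rotation vector (axis times angle).
In Python, from bench import r gives the robot as it stands. The module is installed in compiled form; this text tells all that it offers.
- The arm moves only by the tool jog_arm, never from a script. Its argument "motion" is a list of rows, each a list of 3 entries, a list of its own where there are three numbers: the opening, from 0 (shut) to 1 (fully open), then the shift along the tool's x, y, z in m, then the turn, a rotation vector about the tool's x, y, z in degrees. A call has 1 to 10 rows; each row shifts and turns the commanded pose from where the row before left it, along the tool's axes as they then stand; what a row does not reach is not made up. A row lasts 1/12 s, in which the tool goes at most 41.7 mm and 7.16 degrees, less where a joint would pass 70% of its speed; a pose out of reach is approached as far as the arm can. A call with a gripper value outside its range is refused whole. The fingers move at their own pace and stop on an object; "force" is the grip in N (left out, the last holds). Time passes only in rows, so rows that do not move let the fingers close. It gives the time, the measured TCP pose, the force and the opening at its end, in the units of the state.
- r.get_obs(): the state, without advancing time (a new reading comes with each control period).
- r.grab_frame(name): name is "scene" or "top" or "wrist"; returns a dict with "image" (420x560x3 uint8, red, green, blue), "range_z" (420x560 float32, m along the optical axis (not along the pixel's ray), 0 where there is no reading), "fx", "fy", "cx", "cy" (pixels), "xyz" and "orientation" of the camera in the world. Camera axes: x right, y down, z forward; pixel columns grow to the right and rows downward; lengths in m; the calibration is good to about 2 mm. A picture is of the moment at which its call begins.
- r.hand_in(): hands the job in, once; it reports no verdict.
The state is a dict: "clock": time; "joints": joint angles; "qvel": joint speeds; "tau": joint torques, N m; "tcp_pos": TCP position; "orientation": TCP orientation; "contact_force": force on the tool from outside, world axes, zero at the start; "moment": the same for the moment, N m; "grip_width": finger opening in m.
Only numpy, scipy, OpenCV 4.12 (cv2) and the standard library are available. Lean on these libraries where they do the work, as an engineer would, in place of code of your own. Each camera call takes 0.05 s, during which the arm holds its last target.

## Task

The tile in the bonding jig has to be squared up against the jig's two stops, but one stop is thinner and leaves a recess. Stand the steel spacer upright on the jig plate in the gap between tile and stop on the side where the gap is wide enough for it and let go of it; then push the tile away from the open front of the jig, against the spring plunger, until it sits flush on the thick stop with the spacer closed in behind it. Finish while still holding the tile pressed there (it springs back if let go), with the tile flat on the plate, and leave the lens mount, the fixture block and the loupe where they are.

Things in the scene. Friction and masses are not known exactly. Their poses are not given: they have to be found in the camera images.
- jig: Fixed metal jig: dark plate 145 x 110 x 10 mm, top at z = 10 mm. Own +x points from open front (robot side) to the back, +y left. Origin: underside, mid width, in the plane of the thick stop's face; spans x -97 to 48, y +-55 mm. Back rail at x 32 to 46; plunger housing 12 mm wide at x 2 to 34, y +-6, between the stops. Rail, housing, stops all top out at z = 30 mm.
- stop_thick_face (a point): Centre of the front face of the thick stop, a fixed steel block 32 mm (x) by 30 mm (y) by 20 mm high; its face lies at x = 0 of the jig, at y = +23 or -23 mm of the jig (this varies), the point at z = 20 mm. Axes parallel to the jig's.
- stop_thin_face (a point): Centre of the front face of the thin stop, a fixed steel block 20 mm (x) by 30 mm (y) by 20 mm high, on the other side of the plunger; its face lies 12 mm farther back than the thick stop's (x = +12 mm of the jig), the point at z = 20 mm. The recess in front of it is where the spacer belongs. Axes parallel to the jig's.
- plunger (a joint): Spring plunger, an 8.4 mm steel pin between the stops, 19 mm above the bench. 0 = out, its tip 5 mm proud of the thick stop's face; grows as it is pushed in to the back; 0.005 m = at its stop, tip level with the thick stop's face. The spring pushes back with 3 N when out and 5.5 N at the stop; with friction, pushing tile and spacer home takes up to about 15 N.
- tile_center (a point): Centre of the tile, a loose white ceramic block 50 (x) by 68 (y) by 18 mm high, about 160 g, flat on the jig plate (top at z = 28 mm), slightly crooked, 6 to 10 mm in front of the thick stop and so 18 to 22 mm in front of the thin one. Its x axis points to the back of the jig. Flush: this point at x = -25 mm of the jig.
- spacer_center (a point): Centre (half-way up) of the spacer, a loose plain steel bar standing upright on the bench, 12 (its x) by 24 (its y) by 56 mm high, about 110 g. In the recess it stands with its 12 mm side along the jig's x, this point 38 mm above the bench; its upper 36 mm then stand above the stops for gripping.
- lens_mount: Bystander: black knurled ring 30 mm in diameter, 22 mm high, on the bench; origin at the underside.
- block: Bystander: dark fixture block 50 x 50 x 24 mm with two small pins, on the bench; origin at the underside.
- loupe: Bystander: black eye loupe 38 mm in diameter, 36 mm high, on the bench; origin at the underside.
Things that resemble listed ones, but are neither listed nor needed, are in the scene too. What is shaped like the part that bears spacer_center but pink or purple is not meant.

How it is judged:
By the outcome, as a careful person would: the job done as asked, in the order asked, and still so for the second after the job is handed in, while the arm keeps its last pose, push and grip.
It also fails if it takes over 53 s, if anything falls off the work surface, if the arm or the gripper's body presses on something with over 40 N, if the wrist force passes 120 N, or if a joint passes its speed limit or range.

## Working session

There is one attempt and no reset: what is moved stays moved. The work goes in short steps, Python scripts to look and compute and a tool call to move; the robot and the scene stay as the last step left them, time stands still between calls to the robot, and variables do not carry over. Pictures are saved under pics/ and viewed, and the job is handed in when it is done.

Besides the shell and the picture viewer there is one more tool, called after "Emit:" by a JSON object that holds its "api" and its "payload". jog_arm: Moves the arm, as the interface text tells. Its arguments: {"type":"object","properties":{"motion":{"type":"array","items":{"type":"array"}},"force":{"type":"number"}},"required":["motion"]}

```bash
mkdir -p pics; cat > h.py <<'E'
import numpy as np, cv2
from bench import r
from scipy.spatial.transform import Rotation as R
def grab(n,fn=None):
    f=r.grab_frame(n)
    if fn: cv2.imwrite('pics/'+fn,cv2.cvtColor(f['image'],cv2.COLOR_RGB2BGR))
    np.savez('/tmp/'+n+'.npz',**f)
    return f
def load(n): return dict(np.load('/tmp/'+n+'.npz'))
def rot(o):
    o=np.array(o,float)
    return o if o.shape==(3,3) else R.from_rotvec(o).as_matrix() if o.size==3 else R.from_quat(o).as_matrix()
def pt(f,u,v,z=None):
    d=np.array([(u-f['cx'])/f['fx'],(v-f['cy'])/f['fy'],1.]);M=rot(f['orientation']);o=np.array(f['xyz'])
    if z is None: return o+M@(d*f['range_z'][int(round(v)),int(round(u))])
    w=M@d; return o+w*(z-o[2])/w[2]
def cloud(f):
    v,u=np.mgrid[:420,:560]; d=np.stack([(u-f['cx'])/f['fx'],(v-f['cy'])/f['fy'],np.ones_like(u)],-1)*f['range_z'][...,None]
    return d@rot(f['orientation']).T+np.array(f['xyz'])
E
python3 - <<'E'
from h import *
print(r.get_obs(), r.tip_extent)
for n in ['scene','top','wrist']:
    f=grab(n,n+'0.png'); print(n,f['fx'],f['cx'],f['cy'],f['xyz'],f['orientation'])
E
```

```text
{'clock': 0.0, 'joints': array([ 1.04291878,  0.47778672,  0.02233808,  1.5564125 , -0.01150998,
        1.10928126, -0.08306867]), 'qvel': array([ 2.61283232e-04,  2.03328027e-03, -1.39368926e-03, -8.48868768e-06,
        1.36317640e-04,  1.17450618e-03,  9.03295522e-04]), 'tau': array([-1.11039011e-03, -5.96442211e+01,  1.60784908e+00, -2.81193978e+01,
        1.24910264e-02,  9.27687564e-03, -8.49998344e-06]), 'tcp_pos': array([ 0.27487866, -0.61591282,  0.24935105]), 'orientation': array([-0.42447468,  1.99176166, -1.98831866]), 'contact_force': array([ 0.29172123, -0.349044  ,  0.96189124]), 'moment': array([ 0.07269634,  0.01368516, -0.01467732]), 'grip_width': 0.08556959729759128} 0.019
scene 424.5355685414767 283.58238511680497 213.29340316054157 [-0.12153692  0.65076752  0.51515334] [-1.2407219   2.04791136 -1.08893512]
top 467.96309449350184 272.66252415384236 209.77135418782137 [0.42920767 0.31380974 1.12859094] [-2.16403862  2.18065357 -0.06686701]
wrist 366.37124587892475 274.39751690321276 210.9627051329092 [ 0.34942925 -0.58257644  0.3729344 ] [ 2.40220108 -1.55818847 -0.25467067]
```

View pics/scene0.png

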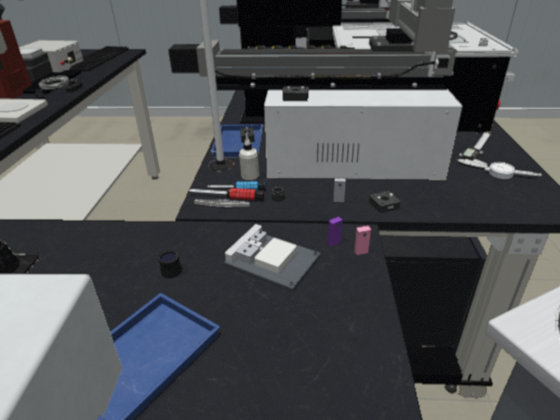

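View pics/top0.png

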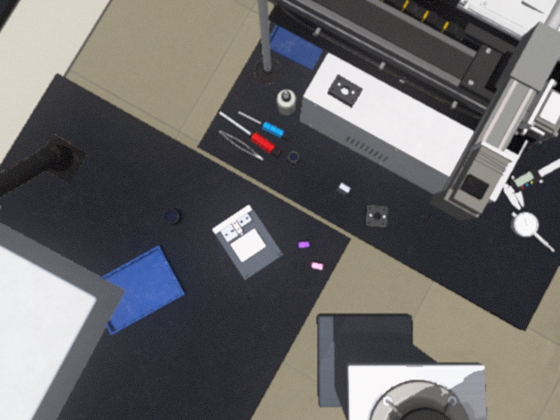

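View pics/wrist0.png

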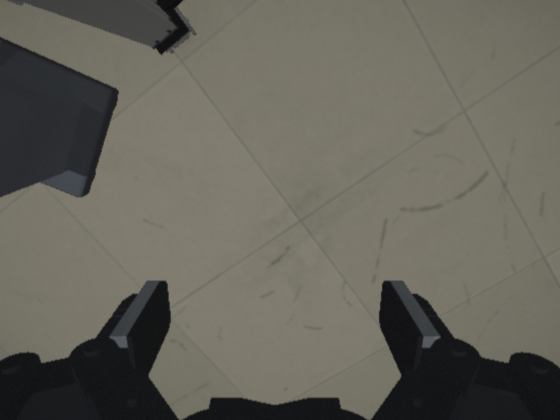

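The jig is at about (247,241) in the top view. The grey steel spacer is at (344,188) on the other bench, and the purple and pink lookalikes are at (304,245) and (317,266). I'll enlarge the crops.

```bash
python3 - <<'E'
from h import *
f=load('top'); im=cv2.cvtColor(f['image'],cv2.COLOR_RGB2BGR)
cv2.imwrite('pics/c1.png',cv2.resize(im[195:285,200:290],None,fx=6.6,fy=6.6,interpolation=cv2.INTER_CUBIC))
cv2.imwrite('pics/c2.png',cv2.resize(im[140:230,270:400],None,fx=6,fy=6,interpolation=cv2.INTER_CUBIC))
g=load('scene'); gm=cv2.cvtColor(g['image'],cv2.COLOR_RGB2BGR)
cv2.imwrite('pics/c3.png',cv2.resize(gm[165:290,210:410],None,fx=4,fy=4,interpolation=cv2.INTER_CUBIC))
for n,(u,v) in dict(jig=(247,241),spc=(344,188),blk=(377,215),lens=(293,157),loupe=(173,215),purple=(304,245),pink=(317,266)).items(): print(n,pt(f,u,v).round(3))
for n,(u,v) in dict(jig=(280,255),spc=(340,182)).items(): print(n,pt(g,u,v).round(3))
C=cloud(f)
# spacer
m=(abs(C[...,2]-.056)<.008); 
n,l,s,c=cv2.connectedComponentsWithStats(m.astype(np.uint8))
for i in range(1,n):
    if 5<s[i,4]<200: print(c[i].round(1),s[i,4],C[l==i].mean(0).round(4))
E
```

```text
jig [0.444 0.394 0.031]
spc [0.563 0.168 0.059]
blk [0.504 0.083 0.001]
lens [0.645 0.283 0.015]
loupe [0.506 0.568 0.034]
purple [0.433 0.262 0.06 ]
pink [0.386 0.233 0.057]
jig [0.419 0.39  0.028]
spc [0.559 0.169 0.051]
[266.8  64.4] 20 [0.8584 0.3442 0.0561]
[286.9 106.8] 36 [0.7554 0.2978 0.0577]
[ 57.2 153.4] 167 [0.6508 0.8356 0.0576]
[343.8 187.3] 62 [0.5651 0.1686 0.0568]
[303.1 243.9] 57 [0.4358 0.2637 0.058 ]
[316.4 265.2] 58 [0.3873 0.234  0.0576]
[421.  411.8] 140 [0.0649 0.0088 0.0595]
```

View pics/c1.png

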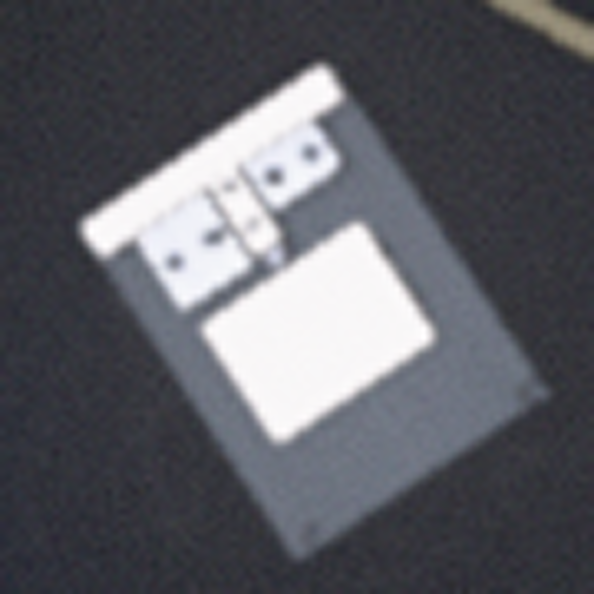

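View pics/c2.png

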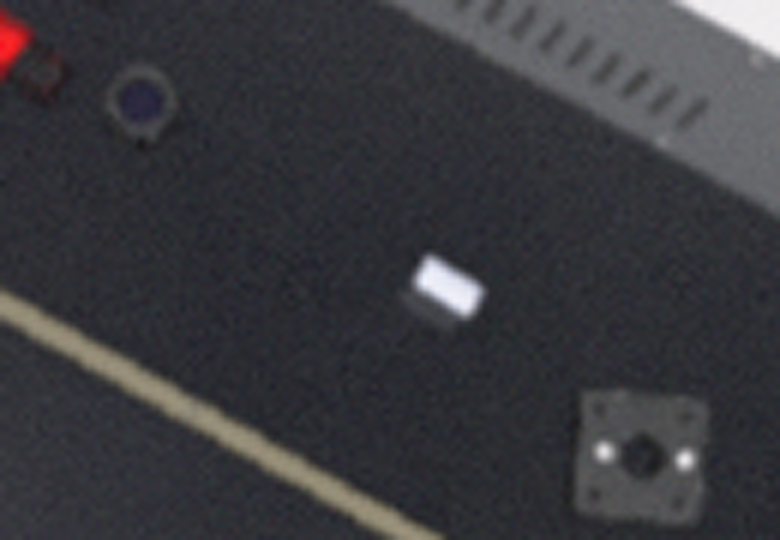

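View pics/c3.png

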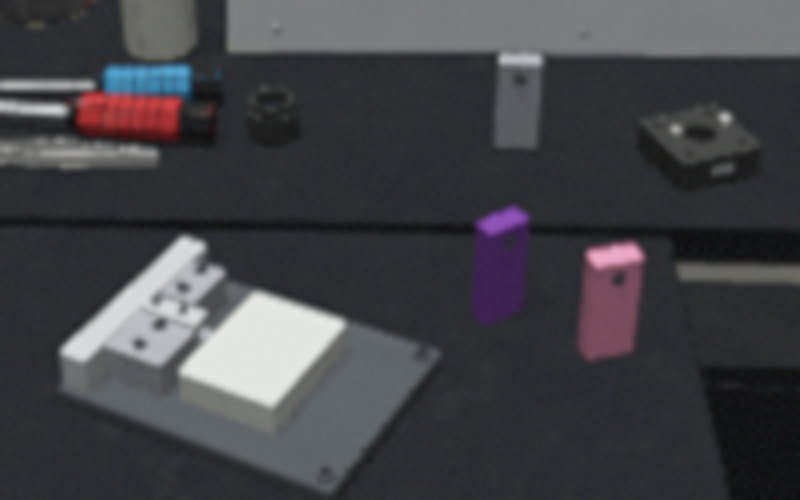

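```bash
python3 - <<'E'
from h import *
f=load('top'); g=load('scene')
for F in (f,g):
    P=cloud(F).reshape(-1,3)[F['range_z'].ravel()>0]
    print(P.min(0),P.max(0))
    H={}
    xs=np.arange(0.1,1.1,.05); ys=np.arange(.9,-.9,-.05)
    print('y\\x  ',' '.join('%4.0f'%(x*100) for x in xs))
    for y in ys:
        row=[]
        for x in xs:
            m=(abs(P[:,0]-x)<.025)&(abs(P[:,1]-y)<.025)
            row.append('%4.0f'%(P[m,2].max()*100) if m.any() else '   .')
        print('%5.2f'%y,' '.join(row))
w=load('wrist'); o=r.get_obs(); T=rot(o['orientation']); print('tool axes\n',T.round(3)); 
print('cam in tool',(T.T@(np.array(w['xyz'])-o['tcp_pos'])).round(4)); print((T.T@rot(w['orientation'])).round(4))
def c(x,y,u0,v0,s): return u0+(x+.5)/s-.5, v0+(y+.5)/s-.5
for n,x,y,z in [('RBL',80,228,.03),('RBR',322,62,.03),('RFR',347,100,.03),('RFL',103,260,.03),('PR',550,392,.01),('PL',297,562,.01),('thickFL',185,310,.03),('thickFR',255,266,.03),('tBR',362,220,.028),('tBL',200,327,.028),('tFL',280,444,.028),('tFR',437,338,.028)]:
    print(n,pt(f,*c(x,y,200,195,6.6),z).round(4))
for x,y in [(428,254),(486,290),(470,320),(411,286)]: print('sp',pt(f,*c(x,y,270,140,6),.056).round(4))
E
```

```text
[-0.24944132 -0.79554424 -0.78868485] [1.48299712 1.35158005 0.44068275]
y\x     10   15   20   25   30   35   40   45   50   55   60   65   70   75   80   85   90   95  100  105
 0.90    .   18   19   19   19   19   19   18   20   18   17   12    2    1    1    1    .  -76  -75  -76
 0.85   19   19   19   19   19   19   19   18    1   13   15   12    5    1    1    1  -77  -76  -76  -75
 0.80   19   19   19   19   19   19   19    1    1    1    2    6    2    1    1    1  -76  -75  -76  -75
 0.75    1   19   19   19   19   19   19    1    1    1    1    1    1    1    1  -76  -76  -76  -76  -75
 0.70    1    1    1   19   19   19    3    1    1    1    1    1    1    1    1  -76  -75  -75  -75  -75
 0.65    1    1    1    3    2    1    3    1    1    1    1    1    1    1  -76  -76  -76  -75  -75  -75
 0.60    1    1    1    1    3    2    3    3    4    1    1    1    1    .  -76    .  -76  -76  -76  -75
 0.55    1    1    1    1    3    3    2    1    4    1    1    1    1  -76  -76    .    .    .  -76  -76
 0.50    1    1    1    1    1    1    1    3    1    1    1    1    1   
[... 6854 characters left out ...]
    .    .    .    .    .    .    .
tool axes
 [[-0.913 -0.001  0.408]
 [-0.408  0.001 -0.913]
 [ 0.    -1.    -0.001]]
cam in tool [-0.0816 -0.1234 -0.0003]
[[ 3.000e-04  9.492e-01  3.147e-01]
 [ 1.000e-03 -3.147e-01  9.492e-01]
 [ 1.000e+00  0.000e+00 -1.100e-03]]
RBL [0.4722 0.4769 0.03  ]
RBR [0.5308 0.3903 0.03  ]
RFR [0.5171 0.3814 0.03  ]
RFL [0.4607 0.4686 0.03  ]
PR [0.4125 0.3098 0.01  ]
PL [0.3523 0.4012 0.01  ]
thickFL [0.4427 0.4394 0.03  ]
thickFR [0.4582 0.4144 0.03  ]
tBR [0.4743 0.3764 0.028 ]
tBL [0.4367 0.4342 0.028 ]
tFL [0.3951 0.4058 0.028 ]
tFR [0.4322 0.3498 0.028 ]
sp [0.5776 0.1749 0.056 ]
sp [0.5635 0.1529 0.056 ]
sp [0.552  0.1593 0.056 ]
sp [0.5653 0.1816 0.056 ]
```

Emit:
{"api": "jog_arm", "payload": {"motion": [[1,[0,-0.03,0],[0,0,0]],[1,[0,-0.04,0],[0,0,0]],[1,[0,-0.04,0],[0,0,0]],[1,[0,-0.04,0],[0,0,0]],[1,[0,-0.04,0],[0,0,0]],[1,[0,-0.04,0],[0,0,0]],[1,[0,-0.04,0],[0,0,0]],[1,[0,-0.03,0],[0,0,0]],[1,[0,-0.01,0],[0,0,0]]]}}

```text
clock: 0.9
tcp_pos: [0.2751, -0.6167, 0.5662]
orientation: [-0.421, 1.981, -1.997]
contact_force: [-0.5, -1.4, 1.1]
grip_width: 0.0852
```

Emit:
{"api": "jog_arm", "payload": {"motion": [[1,[-0.02,0,-0.002],[0,-1.8,0]],[1,[-0.04,0,-0.0045],[0,-3.6,0]],[1,[-0.04,0,-0.0045],[0,-3.6,0]],[1,[-0.04,0,-0.0045],[0,-3.6,0]],[1,[-0.04,0,-0.0045],[0,-3.6,0]],[1,[-0.04,0,-0.0045],[0,-3.6,0]],[1,[-0.04,0,-0.0045],[0,-3.6,0]],[1,[-0.04,0,-0.0045],[0,-3.6,0]],[1,[-0.04,0,-0.0045],[0,-3.6,0]],[1,[-0.04,0,-0.0045],[0,-3.6,0]]]}}

```text
clock: 1.73
tcp_pos: [0.5393, -0.3438, 0.5587]
orientation: [-0.898, 1.603, -1.6]
contact_force: [0.8, 0.2, -0.2]
grip_width: 0.0857
```

```bash
python3 - <<'E'
from h import *
o=r.get_obs(); p=o['tcp_pos'];T=rot(o['orientation']);print(o['joints'].round(3),p.round(4),np.hypot(*p[:2]),np.degrees(np.arctan2(p[1],p[0])),np.degrees(np.arctan2(T[1,2],T[0,2])))
E
```

```text
[ 0.591  0.326 -0.183  1.105  0.059  1.718 -0.123] [ 0.5393 -0.3438  0.5587] 0.6395442294896346 -32.52200521580593 -31.483328460473714
```

Emit:
{"api": "jog_arm", "payload": {"motion": [[1,[-0.04,-0.002,-0.0015],[0,-3.6,0]],[1,[-0.04,0,-0.0015],[0,-3.6,0]],[1,[-0.04,0,-0.0015],[0,-3.6,0]],[1,[-0.04,0,-0.0015],[0,-3.6,0]],[1,[-0.04,0,-0.0015],[0,-3.6,0]],[1,[-0.04,0,-0.0015],[0,-3.6,0]],[1,[-0.04,0,-0.0015],[0,-3.6,0]],[1,[-0.04,0,-0.0015],[0,-3.6,0]],[1,[-0.04,0,-0.0015],[0,-3.6,0]],[1,[-0.04,0,-0.0015],[0,-3.6,0]]]}}

```text
clock: 2.57
tcp_pos: [0.6289, 0.0394, 0.5608]
orientation: [-1.247, 1.152, -1.15]
contact_force: [1.2, -0.2, -0.4]
grip_width: 0.0854
```

```bash
python3 - <<'E'
from h import *
o=r.get_obs(); p=o['tcp_pos'];T=rot(o['orientation']);print(o['joints'].round(3),p.round(4),np.hypot(*p[:2]),np.degrees(np.arctan2(p[1],p[0])),np.degrees(np.arctan2(T[1,2],T[0,2])))
E
```

```text
[ 0.13   0.33  -0.438  1.112  0.139  1.729 -0.187] [0.6289 0.0394 0.5608] 0.6301480587948607 3.5882111550426097 4.5132958467590925
```

```bash
python3 - <<'E'
from h import *
f=load('top'); g=load('scene')
for F in (f,g):
    P=cloud(F).reshape(-1,3)[F['range_z'].ravel()>0]
    Q=P[(P[:,2]>.24)&(P[:,0]<.7)&(abs(P[:,1])<.4)]
    for x in np.arange(.4,.7,.02):
        q=Q[abs(Q[:,0]-x)<.01]
        if len(q): print('%.2f'%x, 'ymin/max',q[:,1].min().round(3),q[:,1].max().round(3),'zmin/max',q[:,2].min().round(3),q[:,2].max().round(3),len(q))
    # box face
    d=np.array([.84,-.54]); s=np.array([.565,.168])
    Q=P[(P[:,2]>.15)&(P[:,2]<.22)&(P[:,0]<.8)&(P[:,1]>.06)&(P[:,1]<.3)]
    print('box',np.percentile((Q[:,:2]-s)@d,[0,1,5]))
im=grab('scene','scene1.png')['image']; grab('top','top1.png')
E
```

```text
0.48 ymin/max 0.008 0.041 zmin/max 0.33 0.429 411
0.50 ymin/max -0.003 0.062 zmin/max 0.329 0.441 794
0.52 ymin/max -0.014 0.059 zmin/max 0.332 0.441 677
0.54 ymin/max -0.026 0.039 zmin/max 0.336 0.44 668
0.56 ymin/max -0.035 0.028 zmin/max 0.336 0.433 675
0.58 ymin/max -0.048 0.018 zmin/max 0.337 0.432 397
0.60 ymin/max -0.06 0.004 zmin/max 0.336 0.387 452
0.62 ymin/max -0.188 -0.008 zmin/max 0.241 0.387 567
0.64 ymin/max -0.194 -0.019 zmin/max 0.24 0.387 1024
0.66 ymin/max -0.194 -0.03 zmin/max 0.252 0.387 937
0.68 ymin/max -0.192 -0.043 zmin/max 0.26 0.389 883
box [0.0900421  0.09203608 0.09552574]
0.46 ymin/max 0.014 0.014 zmin/max 0.377 0.377 1
0.48 ymin/max 0.006 0.048 zmin/max 0.328 0.413 1018
0.50 ymin/max 0.035 0.063 zmin/max 0.328 0.413 719
0.52 ymin/max 0.04 0.057 zmin/max 0.329 0.411 78
0.54 ymin/max 0.025 0.039 zmin/max 0.335 0.408 67
0.56 ymin/max 0.006 0.027 zmin/max 0.335 0.406 110
0.58 ymin/max 0.002 0.018 zmin/max 0.335 0.404 112
0.60 ymin/max -0.01 0.003 zmin/max 0.335 0.381 65
0.62 ymin/max -0.189 -0.009 zmin/max 0.241 0.382 165
0.64 ymin/max -0.192 -0.02 zmin/max 0.24 0.382 360
0.66 ymin/max -0.203 -0.032 zmin/max 0.24 0.382 231
0.68 ymin/max -0.155 -0.042 zmin/max 0.24 0.382 397
box [0.08560571 0.08836584 0.09038037]
```

View pics/scene1.png

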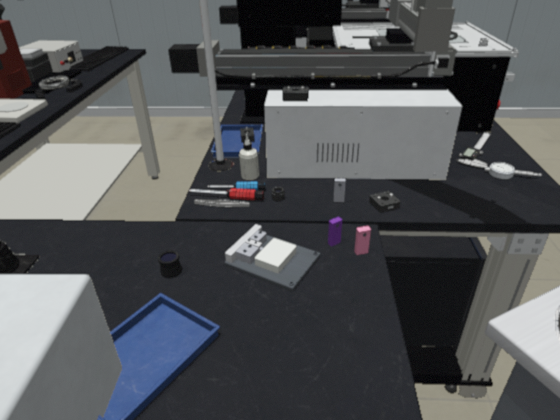

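View pics/top1.png

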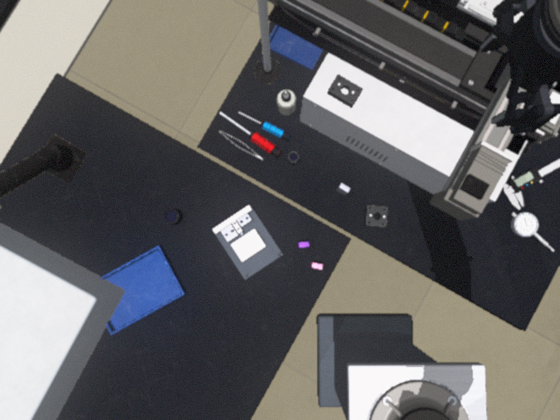

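Emit:
{"api": "jog_arm", "payload": {"motion": [[0.8,[-0.0334,0,-0.0134],[0,0,0]],[0.8,[-0.0334,0,-0.0134],[0,0,0]],[0.7,[-0.0334,0,-0.0134],[0,0,0]],[0.7,[-0.0334,0,-0.0134],[0,0,0]],[0.6,[0,0.01,0],[0,6.2,0]],[0.6,[0,0.02,0],[0,6.2,0]],[0.6,[0,0.02,0],[0,6.2,0]],[0.6,[0,0.02,0],[0,6.2,0]],[0.6,[0,0.02,0],[0,6.2,0]],[0.6,[0,0.01,0],[0,6.2,0]]]}}

```text
clock: 3.5
tcp_pos: [0.5645, 0.1658, 0.4585]
orientation: [-0.882, 1.624, -1.623]
contact_force: [-0.2, -0.8, -0.4]
grip_width: 0.0516
```

```bash
python3 - <<'E'
from h import *
o=r.get_obs(); p=o['tcp_pos'];T=rot(o['orientation']);print(o['joints'].round(3),p.round(4),np.degrees(np.arctan2(T[1,2],T[0,2])))
print(T.round(3))
grab('scene','scene2.png'); grab('top','top2.png'); grab('wrist','wrist2.png')
E
```

```text
[-0.06   0.247 -0.422  1.436  0.1    1.485 -1.059] [0.5645 0.1658 0.4585] -33.201835222802316
[[-0.548 -0.005  0.837]
 [-0.837 -0.002 -0.548]
 [ 0.004 -1.    -0.003]]
```

View pics/scene2.png

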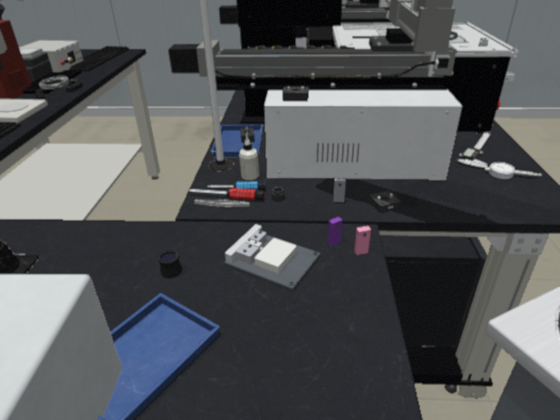

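View pics/top2.png

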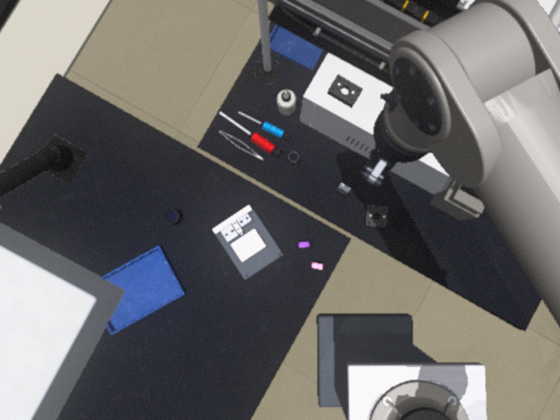

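View pics/wrist2.png

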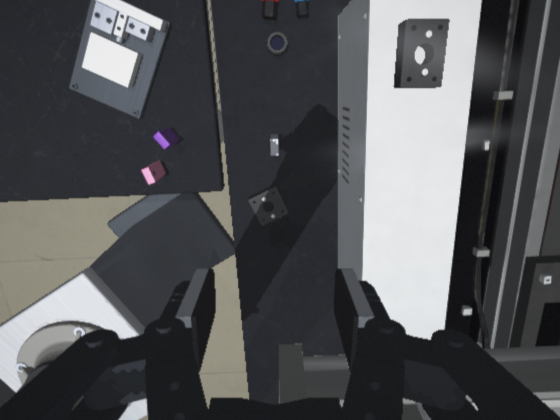

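```bash
python3 - <<'E'
from h import *
f=load('top')
P=cloud(f).reshape(-1,3)[f['range_z'].ravel()>0]
xs=np.arange(-.1,.75,.04); print('      ',' '.join('%4.0f'%(x*100) for x in xs))
for y in np.arange(.28,-.6,-.04):
    print('%5.2f'%y,' '.join('%4.0f'%(P[m,2].max()*100) if (m:=(abs(P[:,0]-x)<.02)&(abs(P[:,1]-y)<.02)).any() else '   .' for x in xs))
E
```

```text
-10   -6   -2    2    6   10   14   18   22   26   30   34   38   42   46   50   54   58   62   66   70   74
 0.28  -76  -75  -76  -75  -76    .    .    1    1    1    1    1    1    6    6    1    1    1    3    3    2   20
 0.24  -75  -76  -75  -76  -76  -76  -76    .    .    1    1    1    6    6    6    1    0   80    1    1   19   20
 0.20  -67  -66  -69  -68  -67  -67  -67  -67  -77    .    .    1    1    1    1   82   82   81   79    1   22   22
 0.16  -66  -66  -66    1    1    1    1  -66  -76  -76    .    .    0   80   82   82   82   82   81   20   22   22
 0.12  -32  -32  -33    2    2    1    1  -66  -75  -76  -76  -76   80   81   82   82   82   82   81   19   20   20
 0.08    .    .    .    3    4    2    1  -66  -76  -76  -76  -76  -76    0    2   40    2    0    0   11    .   20
 0.04    .    .    .    .   11    2    1  -66  -76  -75  -76  -76    0    1   40   44   43   19   20    .    .    .
 0.00    .    .    .    .   12    3    1  -66  -76  -75  -76  -76    1    1   43   43    1   20   20    .    .    .
-0.04    .    .    .    .   11    2    1  -66  -76  -76  -75   
[... 860 characters left out ...]
   .
-0.36    .    .  -76  -76  -76  -76  -75  -76  -76  -76    .    .    .    .    .    .    .    .    .    .    .    .
-0.40    .    .  -76  -76  -75  -76  -76  -76  -76    .    .    .    .    .    .    .    .    .    .    .    .    .
-0.44    .    .  -76  -75  -76  -76  -76  -76  -76    .    .    .    .    .    .    .    .    .    .    .    .    .
-0.48  -76  -75  -76  -75  -76  -76  -75  -76    .    .    .    .    .    .    .    .    .    .    .    .    .    .
-0.52  -76  -76  -75  -75  -76  -76  -76  -76    .    .    .    .    .    .    .    .    .    .    .    .    .    .
-0.56  -76  -75  -75  -75  -75  -76  -76    .    .    .    .    .    .    .    .    .    .    .    .    .    .    .
```

Emit:
{"api": "jog_arm", "payload": {"motion": [[0.6,[0,0.03,0],[0,0,0]],[0.6,[0,0.04,0],[0,0,0]],[0.6,[0,0.04,0],[0,0,0]],[0.6,[0,0.04,0],[0,0,0]],[0.6,[0,0.03,0],[0,0,0]],[0.6,[0,0.01,0],[0,0,0]]]}}

```text
clock: 4.15
tcp_pos: [0.5639, 0.1652, 0.2682]
orientation: [-0.889, 1.619, -1.617]
contact_force: [-0.7, -0.3, 0.0]
grip_width: 0.0517
```

```bash
python3 - <<'E'
from h import *
o=r.get_obs(); p=o['tcp_pos'];T=rot(o['orientation']);print(o['joints'].round(3),p.round(4),np.degrees(np.arctan2(T[1,2],T[0,2])))
grab('scene','scene3.png'); f=grab('top','top3.png'); grab('wrist','wrist3.png')
P=cloud(f).reshape(-1,3)[f['range_z'].ravel()>0]
xs=np.arange(-.1,.75,.04); print('      ',' '.join('%4.0f'%(x*100) for x in xs))
for y in np.arange(.28,-.5,-.04):
    print('%5.2f'%y,' '.join('%4.0f'%(P[m,2].max()*100) if (m:=(abs(P[:,0]-x)<.02)&(abs(P[:,1]-y)<.02)).any() else '   .' for x in xs))
E
```

```text
[-0.062  0.353 -0.418  1.724  0.157  1.105 -1.101] [0.5639 0.1652 0.2682] -32.74062686170702
        -10   -6   -2    2    6   10   14   18   22   26   30   34   38   42   46   50   54   58   62   66   70   74
 0.28  -76  -76  -75  -76  -76    .    .    0    1    1    1    1    1    6    6    1    1    1    3    3    2   19
 0.24  -76  -76  -75  -76  -75  -76  -77    .    .    1    1    1    6    6    6    1    1   61    1    1   19   20
 0.20  -67  -66  -69  -69  -68  -67  -67  -71  -77    .    .    1    1    1    1   64   64   63   60    0   21   22
 0.16  -66  -66  -66    1    1    1    1  -66  -76  -76    .    .    0   65   67   67   65   63   62   20   22   22
 0.12  -33  -32  -33    2    2    1    1  -66  -76  -76  -76  -76   71   71   70   68   66   64   62    2   20   20
 0.08    .    .    .    3    4    2    1  -66  -76  -76  -76   72   73   72   70   68   64    1    .    .    .   23
 0.04    .    .    .    .   11    2    1  -66  -76  -76  -75  -76    0    1   69    1    1    0    .    .    .   27
 0.00    .    .    .    .   12    3    1  -66  -76  -76  -76  -76    1    1   
[... 729 characters left out ...]
  24
-0.28    .    .  -76  -76  -76  -75  -76  -76  -75  -75  -76    .    .    .    .    .    0    2    2    0    .   14
-0.32    .    .  -76  -76  -75  -76  -76  -75  -76  -76  -77    .    .    .    .    0    0    2    2    1    0    .
-0.36    .    .  -76  -76  -75  -76  -76  -76  -76  -76    .    .    .    .    0    0    1    1    1    0    1    .
-0.40    .    .  -76  -76  -76  -76  -76  -76  -76    .    .    .    .    .    .    .    .    .    .    .    .    .
-0.44    .    .  -76  -76  -76  -76  -75  -76  -76    .    .    .    .    .    .    .    .    .    .    .    .    .
-0.48  -76  -76  -76  -76  -75  -76  -76  -76    .    .    .    .    .    .    .    .    .    .    .    .    .    .
```

View pics/scene3.png

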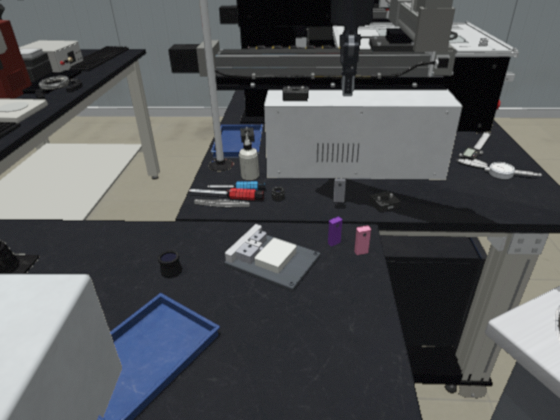

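View pics/top3.png

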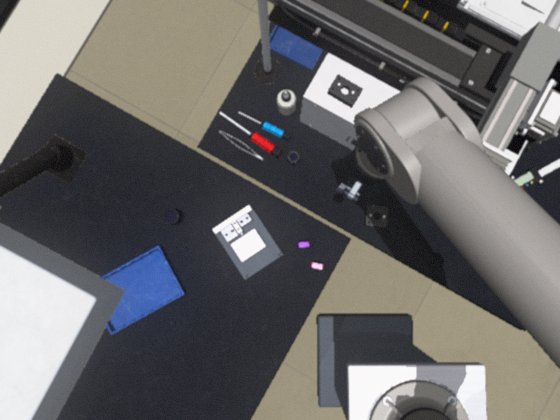

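View pics/wrist3.png

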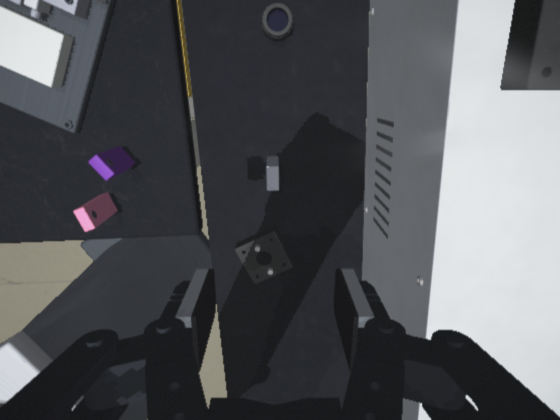

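```bash
cat > fk.py <<'E'
import numpy as np, itertools
from scipy.spatial.transform import Rotation as R
from scipy.optimize import least_squares
S=[([1.04291878,.47778672,.02233808,1.5564125,-.01150998,1.10928126,-.08306867],[.27487866,-.61591282,.24935105],[-.42447468,1.99176166,-1.98831866]),
([.591,.326,-.183,1.105,.059,1.718,-.123],[.5393,-.3438,.5587],[-.898,1.603,-1.6]),
([.13,.33,-.438,1.112,.139,1.729,-.187],[.6289,.0394,.5608],[-1.247,1.152,-1.15]),
([-.06,.247,-.422,1.436,.1,1.485,-1.059],[.5645,.1658,.4585],[-.882,1.624,-1.623]),
([-.062,.353,-.418,1.724,.157,1.105,-1.101],[.5639,.1652,.2682],[-.889,1.619,-1.617])]
def fkR(q,s,off=0):
    Q=np.array(q)*s; M=np.eye(3); out=[]
    for i,a in enumerate('zyzyzyz'):
        M=M@R.from_euler(a,Q[i]).as_matrix(); out.append(M)
    return out
if __name__=='__main__':
    best=[]
    for s in itertools.product([1,-1],repeat=7):
        if s[1]!=1 or s[3]!=1 or s[5]!=1: continue
        s=np.array(s)
        # constant tool rot and base rot
        Ms=[fkR(q,s)[-1] for q,_,_ in S]; Ts=[R.from_rotvec(o).as_matrix() for *_,o in S]
        def f(p):
            B=R.from_rotvec([0,0,p[0]]).as_matrix(); E=R.from_rotvec(p[1:4]).as_matrix()
            return np.concatenate([R.from_matrix(T.T@B@M@E).as_rotvec() for M,T in zip(Ms,Ts)])
        b=min((least_squares(f,np.r_[0,x]) for x in ([0,0,0],[1.2,1.2,1.2],[-1.2,1.2,1.2],[1.2,-1.2,1.2],[1.2,1.2,-1.2],[0,3,0],[1.6,0,0],[-1.6,0,0])),key=lambda z:z.cost)
        best.append((b.cost,tuple(s),b.x.round(3)))
    for b in sorted(best,key=lambda z:z[0])[:5]: print(b)
E
python3 fk.py
```

```text
(np.float64(1.5424337160006844e-06), (np.int64(-1), np.int64(1), np.int64(-1), np.int64(1), np.int64(-1), np.int64(1), np.int64(-1)), array([-0.03 , -2.36 ,  2.432,  2.431]))
(np.float64(0.05526664277765003), (np.int64(-1), np.int64(1), np.int64(-1), np.int64(1), np.int64(1), np.int64(1), np.int64(-1)), array([ 1.127,  1.674, -0.424, -0.312]))
(np.float64(0.3408756931476945), (np.int64(-1), np.int64(1), np.int64(1), np.int64(1), np.int64(-1), np.int64(1), np.int64(-1)), array([-1.292,  0.35 ,  2.25 ,  1.943]))
(np.float64(0.34815512085022926), (np.int64(-1), np.int64(1), np.int64(1), np.int64(1), np.int64(1), np.int64(1), np.int64(-1)), array([ 0.269,  1.053, -1.427, -1.426]))
(np.float64(0.8018285740947797), (np.int64(1), np.int64(1), np.int64(-1), np.int64(1), np.int64(1), np.int64(1), np.int64(1)), array([2.493, 0.711, 1.859, 2.048]))
```

```bash
cat > fk2.py <<'E'
from fk import *
s=np.array([-1,1,-1,1,-1,1,-1]); B=R.from_rotvec([0,0,-.03]).as_matrix()
# (frame idx after joint i (0=base), axis)
def cols(q,terms):
    Ms=[np.eye(3)]+fkR(q,s); 
    return np.stack([B@Ms[i][:,a] for i,a in terms],1)
def fit(terms):
    A=np.vstack([cols(q,terms) for q,_,_ in S]); y=np.concatenate([p for _,p,_ in S])
    x,res,rk,sv=np.linalg.lstsq(A,y,rcond=None); e=A@x-y
    return x,np.abs(e).max(),rk,sv[0]/sv[-1]
if __name__=='__main__':
    for terms in ([(0,2),(2,2),(4,2),(6,2)],[(0,2),(1,1),(2,2),(4,2),(6,2)],[(0,2),(1,1),(2,2),(3,0),(4,0),(4,2),(6,2)],[(0,2),(1,1),(2,2),(3,0),(4,0),(4,2),(5,1),(6,0),(6,2)],[(0,2),(1,1),(2,2),(3,1),(4,2),(5,1),(6,2)],[(0,2),(1,1),(2,2),(4,2),(5,1),(6,2),(6,0)]):
        x,e,rk,c=fit(terms); print(terms,x.round(3),'maxerr',e.round(4),rk,c.round(0))
E
python3 fk2.py
```

```text
[(0, 2), (2, 2), (4, 2), (6, 2)] [0.343 0.698 0.419 0.52 ] maxerr 0.0485 4 999.0
[(0, 2), (1, 1), (2, 2), (4, 2), (6, 2)] [-0.696 -0.043  0.543  0.475 -0.672] maxerr 0.0049 5 1002.0
[(0, 2), (1, 1), (2, 2), (3, 0), (4, 0), (4, 2), (6, 2)] [-1.554 -0.043  0.56  -0.006  0.013  0.474 -1.523] maxerr 0.0029 7 1943.0
[(0, 2), (1, 1), (2, 2), (3, 0), (4, 0), (4, 2), (5, 1), (6, 0), (6, 2)] [ 0.402 -0.022  0.55  -0.016  0.003  0.473 -0.02  -0.013  0.435] maxerr 0.0015 9 3258.0
[(0, 2), (1, 1), (2, 2), (3, 1), (4, 2), (5, 1), (6, 2)] [ 0.282 -0.023  0.548 -0.031  0.471  0.011  0.309] maxerr 0.0011 7 1652.0
[(0, 2), (1, 1), (2, 2), (4, 2), (5, 1), (6, 2), (6, 0)] [ 0.78  -0.022  0.544  0.47  -0.021  0.806 -0.004] maxerr 0.0023 7 1550.0
```

```bash
cat > kin.py <<'E'
from fk2 import *
terms=[(0,2),(1,1),(2,2),(3,1),(4,2),(5,1),(6,2)]
X=fit(terms)[0]
E_=R.from_rotvec([-2.36,2.432,2.431]).as_matrix()
def FK(q):
    Ms=[np.eye(3)]+fkR(q,s); pts=[];p=np.zeros(3)
    for (i,a),x in zip(terms,X):
        p=p+B@Ms[i][:,a]*x; pts.append(p)
    return p,B@Ms[7]@E_,pts
def J(q,e=1e-5):
    p,M,_=FK(q); out=np.zeros((6,7))
    for i in range(7):
        d=np.array(q,float); d[i]+=e; p2,M2,_=FK(d)
        out[:3,i]=(p2-p)/e; out[3:,i]=R.from_matrix(M2@M.T).as_rotvec()/e
    return out
def step(q,p,M,it=6,lam=1e-4):
    q=np.array(q,float)
    for _ in range(it):
        p0,M0,_=FK(q); e=np.r_[p-p0,R.from_matrix(M@M0.T).as_rotvec()]; j=J(q)
        q=q+j.T@np.linalg.solve(j@j.T+lam*np.eye(6)*1e-2,e)
    return q
def run(q,rows,p=None,M=None):
    if p is None: p,M,_=FK(q)
    Q=[]
    for sh,tu in rows:
        p=p+M@np.array(sh); M=M@R.from_rotvec(np.radians(tu)).as_matrix(); q=step(q,p,M); Q.append(q)
    return q,Q,p,M
def arm(q):
    pts=FK(q)[2]; return pts[3],pts[4],pts[5]  # elbow(with lateral), wrist, wrist2
E
python3 - <<'E'
from kin import *
print(X.round(3))
for q,p,o in S: print((FK(q)[0]-p).round(4), [a.round(3) for a in arm(q)])
q=S[0][0]
up=[([0,-.31,0],[0,0,0])]
up=[([0,-.0388,0],[0,0,0])]*8
q1,_,p,M=run(q,up)
q2,_,p,M=run(q1,[([-.02,0,-.002],[0,-1.8,0])]+[([-.04,0,-.0045],[0,-3.6,0])]*9,p,M); print(p.round(3),q2.round(3),S[1][0])
q3,_,p,M=run(q2,[([-.04,0,-.0015],[0,-3.6,0])]*10,p,M); print(p.round(3),q3.round(3),S[2][0])
q4,_,p,M=run(q3,[([-.0334,0,-.0134],[0,0,0])]*4+[([0,.0167,0],[0,6.2,0])]*6,p,M); print(p.round(3),q4.round(3),S[3][0])
q5,_,p,M=run(q4,[([0,.038,0],[0,0,0])]*5,p,M); print(p.round(3),q5.round(3),S[4][0])
E
```

```text
[ 0.282 -0.023  0.548 -0.031  0.471  0.011  0.309]
[-0.0005 -0.0005  0.0001] [array([ 0.073, -0.247,  0.769]), array([ 0.265, -0.622,  0.559]), array([ 0.275, -0.617,  0.559])]
[-0.0003  0.0001 -0.0003] [array([ 0.116, -0.149,  0.8  ]), array([ 0.535, -0.354,  0.868]), array([ 0.54 , -0.344,  0.868])]
[ 0.0003 -0.0006 -0.0001] [array([ 0.18 , -0.081,  0.796]), array([0.632, 0.028, 0.87 ]), array([0.63 , 0.039, 0.87 ])]
[-0.0003  0.0011  0.0001] [array([ 0.148, -0.047,  0.811]), array([0.571, 0.157, 0.768]), array([0.566, 0.167, 0.768])]
[-0.0001  0.0001  0.0001] [array([ 0.203, -0.045,  0.792]), array([0.571, 0.156, 0.577]), array([0.566, 0.166, 0.577])]
[ 0.537 -0.346  0.56 ] [ 0.595  0.326 -0.181  1.102  0.058  1.72  -0.122] [0.591, 0.326, -0.183, 1.105, 0.059, 1.718, -0.123]
[0.628 0.037 0.56 ] [ 0.134  0.328 -0.437  1.116  0.137  1.726 -0.187] [0.13, 0.33, -0.438, 1.112, 0.139, 1.729, -0.187]
[0.565 0.166 0.46 ] [-0.06   0.245 -0.418  1.436  0.097  1.483 -1.05 ] [-0.06, 0.247, -0.422, 1.436, 0.1, 1.485, -1.059]
[0.565 0.166 0.27 ] [-0.065  0.349 -0.413  1.724  0.153  1.101 -1.1  ] [-0.062, 0.353, -0.418, 1.724, 0.157, 1.105, -1.101]
```

```bash
cat > clr.py <<'E'
from kin import *
A=np.array([.505,.066]);C=np.array([.465,.005]);D=np.array([.85,-.527])
g=[]
for t in np.linspace(0,1,9):
    for u in np.linspace(0,.2,21):
        for z in np.linspace(.32,.445,6): g.append([*(A+(C-A)*t+D*u),z])
BEAM=np.array(g)
def segd(P,a,b):
    t=np.clip(((P-a)@(b-a))/((b-a)@(b-a)),0,1); return np.linalg.norm(P-(a+t[:,None]*(b-a)),axis=1)
def clear(q):
    e,w,w2=arm(q); tcp=FK(q)[0]
    return segd(BEAM,e,w).min().round(3), segd(BEAM,w2,tcp).min().round(3)
E
python3 - <<'E'
from clr import *
from h import *
q=S[4][0]
f=load('top'); P=cloud(f).reshape(-1,3)[f['range_z'].ravel()>0]
e,w,w2=arm(q)
P=P[P[:,2]>.5]; t=((P-e)@(w-e))/((w-e)@(w-e))
for a in np.arange(.2,1.3,.1):
    m=abs(t-a)<.05
    if m.any(): d=np.linalg.norm(P[m]-(e+t[m,None]*(w-e)),axis=1); print('t%.1f'%a,d.min().round(3),np.median(d).round(3),d.max().round(3),m.sum())
qq,Q,_,_=run(q,[([0,.0225,0],[0,0,0])]*10)
for k in Q: print(FK(k)[0].round(3),k.round(3),[a.round(3) for a in arm(k)[:2]],clear(k))
E
```

```text
t0.4 0.044 0.046 0.048 664
t0.5 0.042 0.046 0.049 3285
t0.6 0.039 0.046 0.05 4748
t0.7 0.038 0.047 0.051 4198
t0.8 0.037 0.047 0.061 3780
t0.9 0.031 0.05 0.07 4114
t1.0 0.034 0.052 0.072 3517
t1.1 0.022 0.048 0.085 369
[0.564 0.165 0.246] [-0.066  0.374 -0.415  1.749  0.169  1.061 -1.111] [array([ 0.213, -0.044,  0.788]), array([0.571, 0.156, 0.555])] (np.float64(0.153), np.float64(0.116))
[0.564 0.165 0.223] [-0.07   0.396 -0.411  1.773  0.181  1.017 -1.122] [array([ 0.225, -0.042,  0.783]), array([0.571, 0.156, 0.532])] (np.float64(0.136), np.float64(0.116))
[0.563 0.165 0.201] [-0.076  0.42  -0.406  1.795  0.195  0.974 -1.133] [array([ 0.237, -0.041,  0.778]), array([0.571, 0.156, 0.51 ])] (np.float64(0.12), np.float64(0.116))
[0.563 0.165 0.178] [-0.082  0.446 -0.4    1.814  0.21   0.931 -1.146] [array([ 0.249, -0.039,  0.772]), array([0.571, 0.156, 0.487])] (np.float64(0.105), np.float64(0.116))
[0.563 0.165 0.156] [-0.088  0.472 -0.392  1.832  0.226  0.888 -1.159] [array([ 0.263, -0.036,  0.765]), array([0.571, 0.156, 0.465])] (np.float64(0.091), np.float64(0.116))
[0.563 0.165
[... 157 characters left out ...]
16))
[0.563 0.165 0.111] [-0.105  0.53  -0.374  1.862  0.259  0.804 -1.186] [array([ 0.29 , -0.03 ,  0.749]), array([0.571, 0.156, 0.42 ])] (np.float64(0.068), np.float64(0.116))
[0.563 0.165 0.088] [-0.114  0.561 -0.363  1.874  0.276  0.763 -1.201] [array([ 0.304, -0.027,  0.74 ]), array([0.571, 0.156, 0.397])] (np.float64(0.058), np.float64(0.116))
[0.563 0.165 0.066] [-0.124  0.593 -0.351  1.884  0.294  0.722 -1.216] [array([ 0.319, -0.022,  0.731]), array([0.571, 0.156, 0.375])] (np.float64(0.049), np.float64(0.116))
[0.562 0.165 0.043] [-0.135  0.626 -0.337  1.892  0.312  0.682 -1.23 ] [array([ 0.333, -0.017,  0.72 ]), array([0.571, 0.156, 0.352])] (np.float64(0.042), np.float64(0.116))
```

```bash
cat > srch.py <<'E'
from clr import *
q0=np.array(S[4][0]); p0,M0,_=FK(q0)
lo=np.array([-2.96,-.34,-1.41,.24,-1.37,.17,-2.96]);hi=np.array([2.96,2.1,1.46,2.44,4.51,1.92,2.96])
def go(q,p,M,p2,M2):
    n=max(int(np.ceil(np.linalg.norm(p2-p)/.04)),int(np.ceil(np.degrees(np.linalg.norm(R.from_matrix(M2@M.T).as_rotvec()))/7)),1)
    rv=R.from_matrix(M.T@M2).as_rotvec(); Q=[]
    for k in range(1,n+1):
        q=step(q,p+(p2-p)*k/n,M@R.from_rotvec(rv*k/n).as_matrix(),it=2); Q.append(q)
    return q,Q
def pose(x,y,z,yaw=0,tx=0,tz=0): return np.array([x,y,z]),M0@R.from_rotvec([0,np.radians(yaw),0]).as_matrix()@R.from_rotvec(np.radians([tx,0,tz])).as_matrix()
def path(wps,q=q0):
    p,M=p0,M0; QQ=[]
    for w in wps:
        p2,M2=pose(*w); q,Q=go(q,p,M,p2,M2); QQ+=Q; p,M=p2,M2
    return q,QQ
if __name__=='__main__':
    end=(.565,.168,.043)
    def rep(name,w):
        q,Q=path(w); Q=np.array(Q)
        print(name,'final clr',clear(q),'min',min(clear(k)[0] for k in Q),'rows',len(Q),'j3 %.2f'%q[2],'lim',((Q>lo)&(Q<hi)).all(), np.abs(FK(q)[0]-w[-1][:3]).max().round(4))
    rep('direct',[end])
    rep('viaY',[(.45,.35,.27),(.45,.35,.1),(.565,.168,.1),end])
    rep('viaY2',[(.45,.35,.5),(.45,.35,.1),(.565,.168,.1),end])
    for yaw in (-90,90,180,-180): rep('yaw%d'%yaw,[(.565,.165,.27,yaw),(.565,.165,.1,yaw),end+(yaw,)])
    for yaw in (-60,60,90): rep('yawloop%d'%yaw,[(.565,.165,.27,yaw),(.45,.35,.27,yaw),(.45,.35,.27,0),(.565,.165,.27),end])
    rep('far',[(.565,.168,.45),(.65,.5,.45),(.65,.5,.2),(.565,.168,.15),end])
    for tx in (-30,30):
        for tz in (-30,0,30): rep('tilt %d %d'%(tx,tz),[(.565,.168,.3,0,tx,tz),(.45,.35,.3,0,tx,tz),(.45,.35,.27),(.565,.168,.2),end])
    rng=np.random.default_rng(0); best=[]
    for i in range(600):
        k=rng.integers(2,4); w=[]
        for _ in range(k): w.append((rng.uniform(.42,.62),rng.uniform(.17,.45),rng.uniform(.25,.55),rng.uniform(-60,60),rng.uniform(-35,35)*rng.integers(0,2),rng.uniform(-35,35)*rng.integers(0,2)))
        w+=[(.565,.168,.2),end]
        try: q,Q=path(w)
        except Exception: continue
        Q=np.array(Q)
        if not ((Q>lo+.03)&(Q<hi-.03)).all() or np.abs(FK(q)[0]-end).max()>.003: continue
        c=clear(q)[0]; best.append((c-.0003*len(Q),c,min(clear(a)[0] for a in Q),len(Q),np.round(w[:-2],2).tolist()))
    best.sort(key=lambda b:-b[0])
    for b in best[:6]: print(b)
E
time python3 srch.py
```

```text
direct final clr (np.float64(0.045), np.float64(0.12)) min 0.045 rows 6 j3 -0.34 lim True 0.0
viaY final clr (np.float64(0.041), np.float64(0.12)) min 0.041 rows 19 j3 -0.39 lim True 0.0
viaY2 final clr (np.float64(0.04), np.float64(0.12)) min 0.04 rows 26 j3 -0.40 lim True 0.0
yaw-90 final clr (np.float64(0.027), np.float64(0.12)) min 0.027 rows 20 j3 -0.58 lim True 0.0
yaw90 final clr (np.float64(0.06), np.float64(0.12)) min 0.06 rows 20 j3 -0.11 lim True 0.0
yaw180 final clr (np.float64(0.073), np.float64(0.12)) min 0.073 rows 33 j3 0.10 lim False 0.0
yaw-180 final clr (np.float64(0.005), np.float64(0.12)) min 0.005 rows 33 j3 -0.87 lim True 0.0
yawloop-60 final clr (np.float64(0.045), np.float64(0.12)) min 0.045 rows 36 j3 -0.32 lim True 0.0
yawloop60 final clr (np.float64(0.044), np.float64(0.12)) min 0.044 rows 36 j3 -0.34 lim True 0.0
yawloop90 final clr (np.float64(0.044), np.float64(0.12)) min 0.044 rows 44 j3 -0.34 lim False 0.0
far final clr (np.float64(0.04), np.float64(0.12)) min 0.04 rows 33 j3 -0.41 lim True 0.0
tilt -30 -30 final clr (np.float64(0.048), np.float64(0.1
[... 846 characters left out ...]
21.17, 0.0, 16.79]])
(np.float64(0.047299999999999995), np.float64(0.059), np.float64(0.059), 39, [[0.61, 0.33, 0.32, 46.62, -0.0, -22.2], [0.58, 0.3, 0.45, 59.03, -7.35, 31.33], [0.52, 0.36, 0.42, -18.82, 13.9, 27.18]])
(np.float64(0.0461), np.float64(0.053), np.float64(0.053), 23, [[0.42, 0.37, 0.36, -28.46, 31.57, -0.0], [0.42, 0.28, 0.34, -50.36, 19.82, 5.03]])
(np.float64(0.0461), np.float64(0.059), np.float64(0.059), 43, [[0.53, 0.34, 0.41, 59.33, 26.75, 32.04], [0.49, 0.41, 0.5, -55.52, 0.0, 33.14]])
(np.float64(0.046), np.float64(0.055), np.float64(0.055), 30, [[0.5, 0.29, 0.54, -41.9, 23.45, -15.41], [0.44, 0.41, 0.26, -57.49, 0.0, 29.78]])
real	2m40.965s
user	2m40.505s
sys	0m0.105s
```

```bash
cat > srch2.py <<'E'
from srch import *
import sys
end=(.565,.168,.048,90)
rng=np.random.default_rng(int(sys.argv[1])); best=[]
import time; t0=time.time()
while time.time()-t0<150:
    k=rng.integers(1,4); w=[]
    for _ in range(k): w.append((rng.uniform(.42,.65),rng.uniform(.17,.45),rng.uniform(.25,.55),rng.uniform(-30,120),rng.uniform(-30,30)*rng.integers(0,2),rng.uniform(-30,30)*rng.integers(0,2)))
    w+=[(.565,.168,.2,90),end]
    q,Q=path(w); Q=np.array(Q)
    if not ((Q>lo+.05)&(Q<hi-.05)).all() or np.abs(FK(q)[0]-end[:3]).max()>.003: continue
    c=clear(q)[0]; best.append((c-.0003*len(Q),c,min(clear(a)[0] for a in Q),len(Q),np.round(w[:-2],2).tolist(),q.round(2)))
best.sort(key=lambda b:-b[0])
for b in best[:4]: print(b)
E
nproc; for i in 1 2 3 4; do OMP_NUM_THREADS=1 python3 srch2.py $i & done; wait
python3 - <<'E'
from srch import *
q,Q=path([(.565,.165,.27,90),(.565,.168,.048,90)]); print(q.round(3),clear(q))
e,w,_=arm(q); d=segd(BEAM,e,w); i=d.argmin(); print(BEAM[i],e.round(3),w.round(3),((BEAM[i]-e)@(w-e))/((w-e)@(w-e)))
E
```

```text
4
(np.float64(0.0574), np.float64(0.064), np.float64(0.064), 22, [[0.61, 0.22, 0.28, 94.62, 0.0, -25.62]], array([-0.35,  0.6 , -0.06,  1.9 ,  0.05,  0.65, -2.58]))
(np.float64(0.0567), np.float64(0.063), np.float64(0.063), 21, [[0.43, 0.42, 0.33, 49.62, -15.87, -24.59]], array([-0.34,  0.6 , -0.07,  1.9 ,  0.07,  0.65, -2.59]))
(np.float64(0.0566), np.float64(0.062), np.float64(0.062), 18, [[0.54, 0.3, 0.27, 66.2, 0.0, -14.39]], array([-0.33,  0.6 , -0.08,  1.9 ,  0.07,  0.65, -2.6 ]))
(np.float64(0.0566), np.float64(0.062), np.float64(0.062), 18, [[0.57, 0.35, 0.25, 46.73, 0.0, 0.0]], array([-0.33,  0.6 , -0.08,  1.9 ,  0.08,  0.65, -2.6 ]))
(np.float64(0.059000000000000004), np.float64(0.065), np.float64(0.065), 20, [[0.65, 0.37, 0.29, 51.82, -25.27, 1.45]], array([-0.36,  0.6 , -0.04,  1.9 ,  0.04,  0.65, -2.57]))
(np.float64(0.0587), np.float64(0.065), np.float64(0.065), 21, [[0.53, 0.39, 0.26, 22.59, -26.2, -0.0]], array([-0.36,  0.6 , -0.04,  1.9 ,  0.04,  0.65, -2.57]))
(np.float64(0.057300000000000004), np.float64(0.063), np.float64(0.063), 19, [[0.64, 0.26, 0.42, 47.57, -19
[... 1145 characters left out ...]
.4 ,  0.6 ,  0.01,  1.9 , -0.01,  0.65, -2.53]))
(np.float64(0.0576), np.float64(0.063), np.float64(0.063), 18, [[0.64, 0.32, 0.25, 38.66, -1.61, -0.0]], array([-0.34,  0.6 , -0.07,  1.9 ,  0.07,  0.65, -2.59]))
(np.float64(0.057), np.float64(0.063), np.float64(0.063), 20, [[0.6, 0.28, 0.32, 29.93, -22.67, 0.0]], array([-0.34,  0.6 , -0.07,  1.9 ,  0.06,  0.65, -2.59]))
(np.float64(0.0566), np.float64(0.062), np.float64(0.062), 18, [[0.51, 0.3, 0.26, 44.4, -6.97, -0.0]], array([-0.32,  0.6 , -0.09,  1.9 ,  0.09,  0.65, -2.61]))
[-0.306  0.601 -0.114  1.897  0.106  0.656 -2.628] (np.float64(0.06), np.float64(0.12))
[0.505 0.066 0.445] [0.315 0.033 0.732] [0.572 0.159 0.357] 0.7223662716359285
```

Emit:
{"api": "jog_arm", "payload": {"motion": [[0.5,[-0.03,0,-0.023],[0,0,0]],[0.5,[-0.032,0,-0.024],[0,0,0]],[0.5,[-0.032,0,-0.024],[0,0,0]],[0.5,[-0.032,0,-0.024],[0,0,0]],[0.5,[-0.03,0,-0.022],[0,7,0]],[0.5,[0,0,0],[0,7,0]],[0.5,[0,0,0],[0,7,0]],[0.5,[0,0,0],[0,7,0]],[0.5,[0,0,0],[0,7,0]],[0.5,[0,0,0],[0,7,0]]]}}

```text
clock: 5.13
tcp_pos: [0.5538, 0.362, 0.2762]
orientation: [-0.265, 2.085, -2.079]
contact_force: [0.3, -0.2, -0.2]
grip_width: 0.0426
```

Emit:
{"api": "jog_arm", "payload": {"motion": [[0.5,[0,0,0],[0,0,0]],[0.5,[0,0,0],[0,0,0]]]}}

```text
clock: 5.3
tcp_pos: [0.5534, 0.3616, 0.2752]
orientation: [-0.275, 2.079, -2.075]
contact_force: [-0.2, 0.2, -0.4]
grip_width: 0.0424
```

```bash
python3 - <<'E'
from h import *
o=r.get_obs(); p=o['tcp_pos'];T=rot(o['orientation']);print(o['joints'].round(3),p.round(4),np.degrees(np.arctan2(T[1,2],T[0,2])),abs(o['qvel']).max())
grab('wrist','wrist4.png')
E
```

```text
[-0.456  0.451 -0.305  1.549  0.144  1.159 -2.093] [0.5534 0.3616 0.2752] -74.69437012552086 0.016663604606257796
```

View pics/wrist4.png

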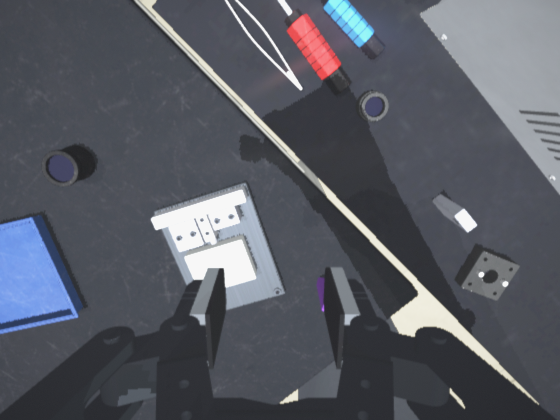

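The wrist view shows the jig at about (225,250), partly behind the left finger, and the spacer at (457,213). I'll enlarge both.

```bash
cp /tmp/wrist.npz /tmp/w4.npz; python3 - <<'E'
from h import *
f=load('wrist'); im=cv2.cvtColor(f['image'],cv2.COLOR_RGB2BGR)
cv2.imwrite('pics/j4.png',cv2.resize(im[175:325,145:295],None,fx=4,fy=4,interpolation=cv2.INTER_CUBIC))
cv2.imwrite('pics/s4.png',cv2.resize(im[180:250,420:500],None,fx=8,fy=8,interpolation=cv2.INTER_CUBIC))
E
```

```text
(no output)
```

View pics/j4.png

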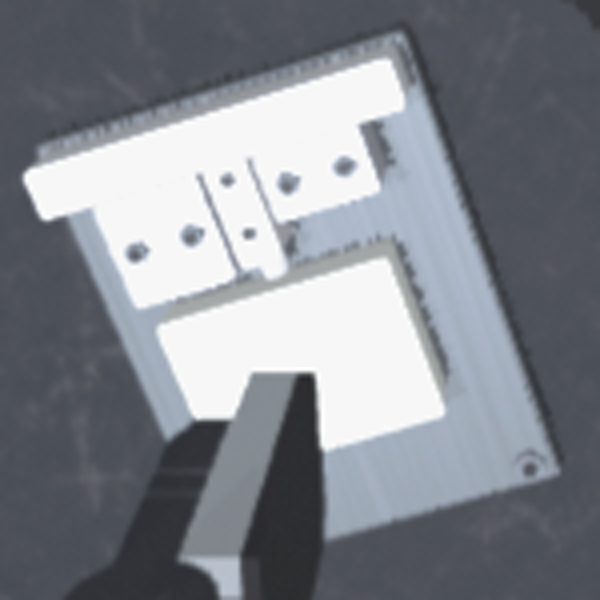

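View pics/s4.png

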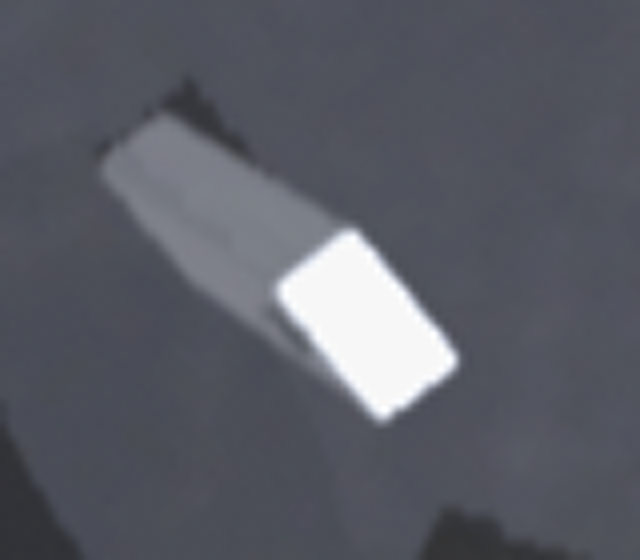

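```bash
cat > meas4.py <<'E'
from h import *
from scipy.optimize import least_squares
f=load('w4')
def c(x,y,u0,v0,s): return u0+(x+.5)/s-.5, v0+(y+.5)/s-.5
S_=np.array([pt(f,*c(x,y,420,180,8),.056) for x,y in [(350,228),(275,290),(381,424),(460,360)]])
print('spacer',S_.round(4).tolist(),S_.mean(0).round(4)); 
d=(S_[2]-S_[1]+S_[3]-S_[0]); print('long dir deg',np.degrees(np.arctan2(d[1],d[0])), 'len',np.linalg.norm(S_[2]-S_[1]),np.linalg.norm(S_[1]-S_[0]))
J=[((22,170),.03,(46,55)),((392,55),.03,(46,-55)),((408,106),.03,(32,-55)),((40,221),.03,(32,55)),((560,472),.01,(-97,-55)),((405,25),.01,(48,-55)),((138,310),.03,(0,38)),((240,276),.03,(0,8)),((282,222),.03,(12,-8)),((381,191),.03,(12,-38))]
W=np.array([pt(f,*c(x,y,145,175,4),z)[:2] for (x,y),z,_ in J]); L=np.array([l for *_,l in J])/1e3
def fun(p): R2=np.array([[np.cos(p[2]),-np.sin(p[2])],[np.sin(p[2]),np.cos(p[2])]]); return (L@R2.T+p[:2]-W).ravel()
s=least_squares(fun,[.46,.41,.58]); print('jig',s.x.round(4),np.degrees(s.x[2])); print((fun(s.x).reshape(-1,2)*1e3).round(1).tolist())
yaw=s.x[2];R2=np.array([[np.cos(yaw),-np.sin(yaw)],[np.sin(yaw),np.cos(yaw)]])
T=np.array([pt(f,*c(x,y,145,175,4),.028)[:2] for x,y in [(156,325),(388,254),(446,412)]]); print('tile in jig mm',((T-s.x[:2])@R2*1e3).round(1).tolist())
E
python3 meas4.py
```

```text
spacer [[0.575, 0.1763, 0.056], [0.5652, 0.1819, 0.056], [0.5523, 0.1618, 0.056], [0.5627, 0.1559, 0.056]] [0.5638 0.169  0.056 ]
long dir deg -121.88302647809157 len 0.023881701810957848 0.011321737301684866
jig [0.4626 0.4093 0.5787] 33.15719970850319
[[-2.2, 2.4], [1.2, -2.1], [1.8, -2.4], [-0.7, 1.8], [-0.5, -1.1], [-0.7, 0.0], [0.6, 0.4], [-0.3, 0.3], [0.0, 1.1], [0.7, -0.4]]
tile in jig mm [[-7.2, 35.8], [-6.9, -32.6], [-57.4, -32.2]]
```

Emit:
{"api": "jog_arm", "payload": {"motion": [[0.5,[0.008,0,0.037],[0,0,0]],[0.5,[0.008,0,0.038],[0,0,0]],[0.5,[0.008,0,0.038],[0,0,0]],[0.5,[0.008,0,0.038],[0,0,0]],[0.5,[0.0086,0,0.0376],[0,6.2,0]],[0.5,[0,0.01,0],[0,7,0]],[0.5,[0,0.02,0],[0,7,0]],[0.5,[0,0.02,0],[0,7,0]],[0.5,[0,0.02,0],[0,7,0]],[0.5,[0,0.01,0],[0,7,0]]]}}

```text
clock: 6.18
tcp_pos: [0.5618, 0.1675, 0.1909]
orientation: [-0.458, -1.965, 1.966]
contact_force: [0.2, 0.7, 0.1]
grip_width: 0.0424
```

Emit:
{"api": "jog_arm", "payload": {"motion": [[0.5,[0,0,0],[0,6,0]],[0.5,[0,0,0],[0,0,0]]]}}

```text
clock: 6.35
tcp_pos: [0.5623, 0.1681, 0.1923]
orientation: [-0.548, -1.903, 1.904]
contact_force: [-0.6, -0.0, 0.4]
grip_width: 0.0427
```

```bash
python3 - <<'E'
from h import *
from clr import *
o=r.get_obs(); p=o['tcp_pos'];T=rot(o['orientation']);print(o['joints'].round(3),p.round(4),np.degrees(np.arctan2(T[1,2],T[0,2])));print(T.round(4))
print('err in tool',(T.T@(np.array([.5638,.169,.048])-p)).round(4))
q=o['joints'];print(FK(q)[0]-p)
qq,Q,_,_=run(q,[([0,.02,0],[0,0,0])]*int((p[2]-.048)/.02))
print(qq.round(3),FK(qq)[0].round(3),clear(qq))
grab('wrist','wrist5.png')
E
```

```text
[-0.314  0.398 -0.106  1.823  0.051  0.924 -2.574] [0.5623 0.1681 0.1923] -122.15714766279983
[[-8.466e-01 -4.000e-04 -5.322e-01]
 [ 5.322e-01 -1.000e-04 -8.466e-01]
 [ 3.000e-04 -1.000e+00  3.000e-04]]
err in tool [-0.0008  0.1442 -0.0016]
[-0.00064888  0.00156826  0.00052045]
[-0.325  0.587 -0.093  1.908  0.085  0.651 -2.603] [0.561 0.17  0.053] (np.float64(0.064), np.float64(0.118))
```

View pics/wrist5.png

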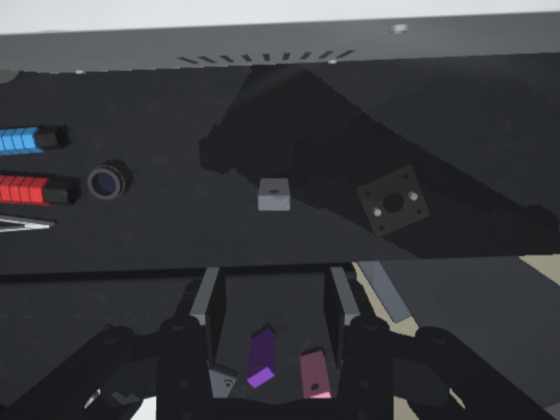

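```bash
python3 - <<'E'
from h import *
f=load('wrist'); im=cv2.cvtColor(f['image'],cv2.COLOR_RGB2BGR)
cv2.imwrite('pics/s5.png',cv2.resize(im[165:225,240:310],None,fx=8,fy=8,interpolation=cv2.INTER_CUBIC))
E
```

```text
(no output)
```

View pics/s5.png

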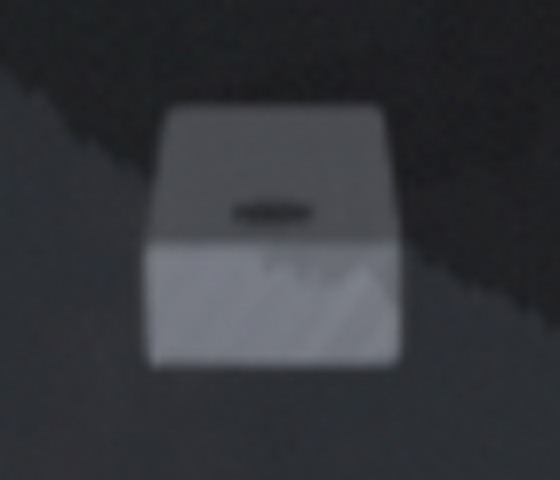

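```bash
python3 - <<'E'
from h import *
f=load('wrist');o=r.get_obs(); p=o['tcp_pos'];T=rot(o['orientation'])
c=lambda x,y:(240+(x+.5)/8-.5,165+(y+.5)/8-.5)
W=np.array([pt(f,*c(x,y),.056) for x,y in [(145,240),(402,240),(401,366),(149,366)]])
print(W.mean(0).round(4),((W-p)@T).round(4)); print('err',(T.T@(W.mean(0)-p)).round(4))
E
```

```text
[0.5641 0.1685 0.056 ] [[-0.0072  0.1369 -0.0128]
 [-0.0071  0.1368  0.0109]
 [ 0.0052  0.1368  0.0109]
 [ 0.005   0.1369 -0.0126]]
err [-0.001   0.1369 -0.0009]
```

Emit:
{"api": "jog_arm", "payload": {"motion": [[0.5,[-0.001,0.02,-0.001],[0,0,0]],[0.5,[0,0.03,0],[0,0,0]],[0.5,[0,0.03,0],[0,0,0]],[0.5,[0,0.03,0],[0,0,0]],[0.5,[0,0.02,0],[0,0,0]],[0.5,[0,0.01,0],[0,0,0]],[0.5,[0,0.004,0],[0,0,0]],[0.5,[0,0,0],[0,0,0]]]}}

```text
clock: 7.07
tcp_pos: [0.5641, 0.1684, 0.0485]
orientation: [-0.547, -1.905, 1.905]
contact_force: [-0.1, 0.6, 0.7]
grip_width: 0.0427
```

```bash
python3 - <<'E'
from h import *
from clr import *
o=r.get_obs(); p=o['tcp_pos'];T=rot(o['orientation']);print(o['joints'].round(3),p.round(4),o['contact_force'].round(2),clear(o['joints']))
grab('wrist','wrist6.png');grab('scene','scene6.png')
E
```

```text
[-0.325  0.596 -0.093  1.903  0.086  0.646 -2.601] [0.5641 0.1684 0.0485] [-0.12  0.64  0.72] (np.float64(0.063), np.float64(0.12))
```

View pics/wrist6.png

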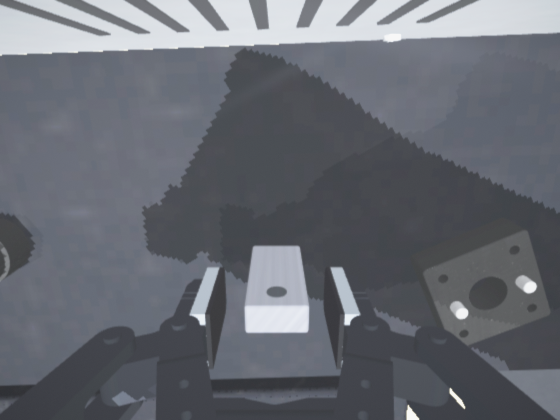

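View pics/scene6.png

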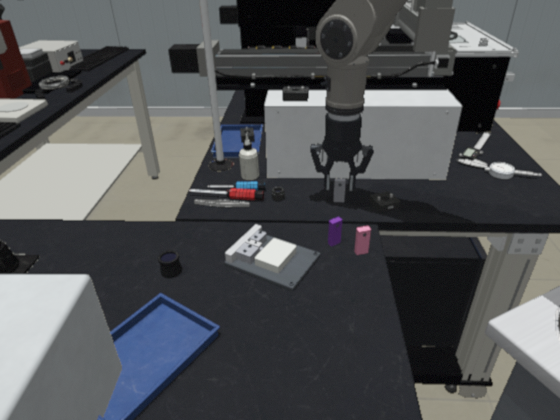

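The spacer at (276,305) is centred between the pads, and the forces are about zero. Closing.

Emit:
{"api": "jog_arm", "payload": {"motion": [[0.3,[0,0,0],[0,0,0]],[0.2,[0,0,0],[0,0,0]],[0.1,[0,0,0],[0,0,0]],[0.1,[0,0,0],[0,0,0]],[0.1,[0,0,0],[0,0,0]],[0.1,[0,0,0],[0,0,0]]], "force": 50}}

```text
clock: 7.67
tcp_pos: [0.5647, 0.1685, 0.0498]
orientation: [-0.551, -1.906, 1.903]
contact_force: [-0.9, -0.5, 6.9]
grip_width: 0.0229
```

Emit:
{"api": "jog_arm", "payload": {"motion": [[0.1,[0,-0.01,0],[0,0,0]],[0.1,[0,-0.03,0],[0,0,0]],[0.1,[0,-0.03,0],[0,0,0]],[0.1,[0,-0.03,0],[0,0,0]],[0.1,[0,-0.01,0],[0,0,0]],[0.1,[0,0,0],[0,0,0]]]}}

```text
clock: 8.17
tcp_pos: [0.5655, 0.1688, 0.162]
orientation: [-0.554, -1.909, 1.902]
contact_force: [0.8, 0.5, -1.0]
grip_width: 0.023
```

```bash
python3 - <<'E'
from h import *
from srch import *
o=r.get_obs(); p=o['tcp_pos'];T=rot(o['orientation']);print(o['joints'].round(3),p.round(4),o['contact_force'].round(2),o['grip_width'],np.degrees(np.arctan2(T[1,2],T[0,2])))
f=grab('wrist','wrist7.png'); im=cv2.cvtColor(f['image'],cv2.COLOR_RGB2BGR)
cv2.imwrite('pics/s7.png',cv2.resize(im[230:350,200:350],None,fx=5,fy=5,interpolation=cv2.INTER_CUBIC))
E
```

```text
[-0.314  0.436 -0.105  1.844  0.059  0.858 -2.58 ] [0.5655 0.1688 0.162 ] [ 0.81  0.46 -0.97] 0.023036594538502726 -122.14690821481494
```

View pics/s7.png

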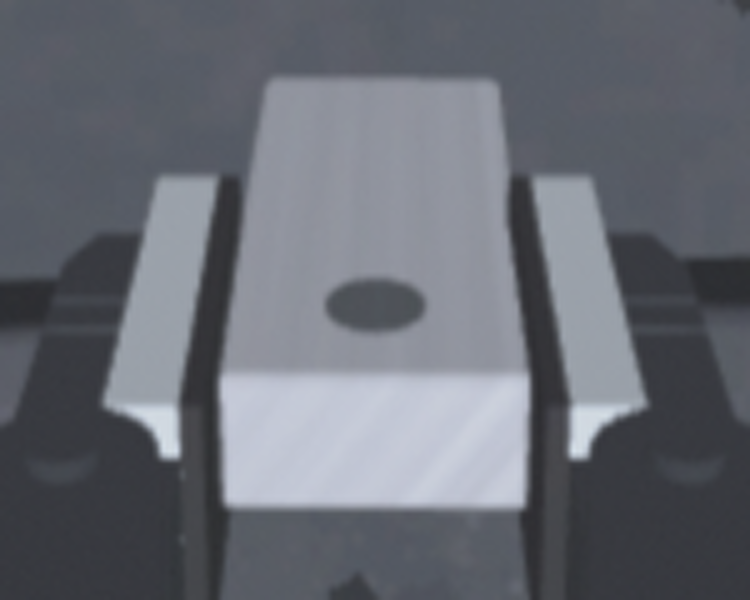

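```bash
cat > inhand.py <<'E'
from h import *
f=load('wrist'); o=r.get_obs(); p=o['tcp_pos'];T=rot(o['orientation'])
Kc=np.array([[f['fx'],0,f['cx']],[0,f['fy'],f['cy']],[0,0,1]],float)
# spacer frame in tool-like axes: x(tool x,12mm) y(tool y, 56) z(24)
def fit(px,u0,v0,s):
    O=np.array([[-6,28,-12],[-6,28,12],[-6,-28,-12],[-6,-28,12],[6,-28,-12],[6,-28,12]],float)/1e3
    I=np.array([[u0+(x+.5)/s-.5,v0+(y+.5)/s-.5] for x,y in px],float)
    C=rot(f['orientation']); R0=C.T@T; t0=C.T@(p+T@np.array([0,.02,0])-np.array(f['xyz']))
    ok,rv,tv=cv2.solvePnP(O,I,Kc,None,cv2.Rodrigues(R0)[0],t0.reshape(3,1).copy(),True,cv2.SOLVEPNP_ITERATIVE)
    pr=cv2.projectPoints(O,rv,tv,Kc,None)[0].reshape(-1,2); print('reproj',np.abs(pr-I).max().round(2))
    Rw=C@cv2.Rodrigues(rv)[0]; cw=np.array(f['xyz'])+C@tv.ravel()
    print('centre in tool',(T.T@(cw-p)).round(4),'rot deg',np.degrees(R.from_matrix(T.T@Rw).as_rotvec()).round(2)); return cw
E
python3 - <<'E'
from inhand import *
print(fit([(270,77),(498,77),(220,372),(530,372),(225,508),(527,508)],200,230,5))
E
```

```text
reproj 0.5
centre in tool [ 0.0024  0.0243 -0.0016] rot deg [ 0.88 -0.57  0.3 ]
[0.56308747 0.17096224 0.13536963]
```

Emit:
{"api": "jog_arm", "payload": {"motion": [[0.1,[0.032,-0.003,-0.0235],[0,0,0]],[0.1,[0.032,0,-0.024],[0,0,0]],[0.1,[0.032,0,-0.024],[0,0,0]],[0.1,[0.032,0,-0.024],[0,0,0]],[0.1,[0.032,0,-0.024],[0,0,0]],[0.1,[0.032,0,-0.023],[0,-5.5,0]],[0.1,[0,0,0],[0,-6.5,0]],[0.1,[0,0,0],[0,-6.5,0]],[0.1,[0,0,0],[0,-6.5,0]],[0.1,[0,0,0],[0,-6.5,0]]]}}

```text
clock: 9.05
tcp_pos: [0.4755, 0.3903, 0.1587]
orientation: [-0.002, -2.214, 2.221]
contact_force: [0.2, 0.3, -1.0]
grip_width: 0.0234
```

Emit:
{"api": "jog_arm", "payload": {"motion": [[0.1,[0,0,0],[0,-6.5,0]],[0.1,[0,0,0],[0,-6.5,0]],[0.1,[0,0,0],[0,-6.5,0]],[0.1,[0,0,0],[0,-6.5,0]],[0.1,[0,0,0],[0,-6.5,0]],[0.1,[0,0,0],[0,-1.5,0]],[0.1,[0,0,0],[0,0,0]]]}}

```text
clock: 9.63
tcp_pos: [0.4761, 0.3902, 0.1594]
orientation: [-0.569, 1.892, -1.893]
contact_force: [0.4, -0.4, -1.3]
grip_width: 0.0227
```

```bash
python3 - <<'E'
from h import *
o=r.get_obs(); p=o['tcp_pos'];T=rot(o['orientation']);print(o['joints'].round(3),p.round(4),o['contact_force'].round(2),o['grip_width'],np.degrees(np.arctan2(T[1,2],T[0,2])))
f=grab('wrist','wrist8.png'); grab('scene','scene8.png')
E
```

```text
[-0.494  0.509 -0.393  1.762  0.235  0.921 -1.976] [0.4761 0.3902 0.1594] [ 0.4  -0.35 -1.32] 0.022697628963096718 -56.71686035374541
```

View pics/wrist8.png

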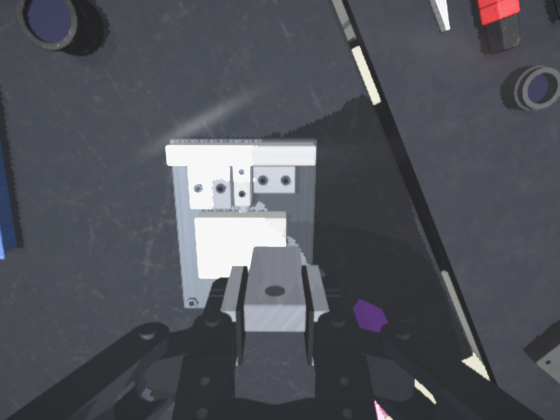

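View pics/scene8.png

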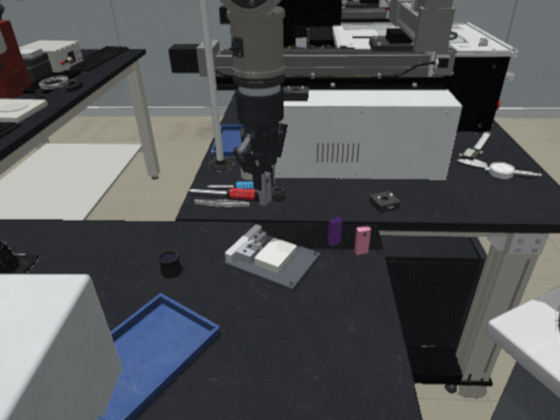

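```bash
cp /tmp/wrist.npz /tmp/w8.npz; python3 - <<'E'
from h import *
f=load('wrist'); im=cv2.cvtColor(f['image'],cv2.COLOR_RGB2BGR)
cv2.imwrite('pics/j8.png',cv2.resize(im[130:350,160:340],None,fx=4,fy=4,interpolation=cv2.INTER_CUBIC)[:600])
cv2.imwrite('pics/s8.png',cv2.resize(im[240:345,215:335],None,fx=5,fy=5,interpolation=cv2.INTER_CUBIC))
E
```

```text
(no output)
```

View pics/j8.png

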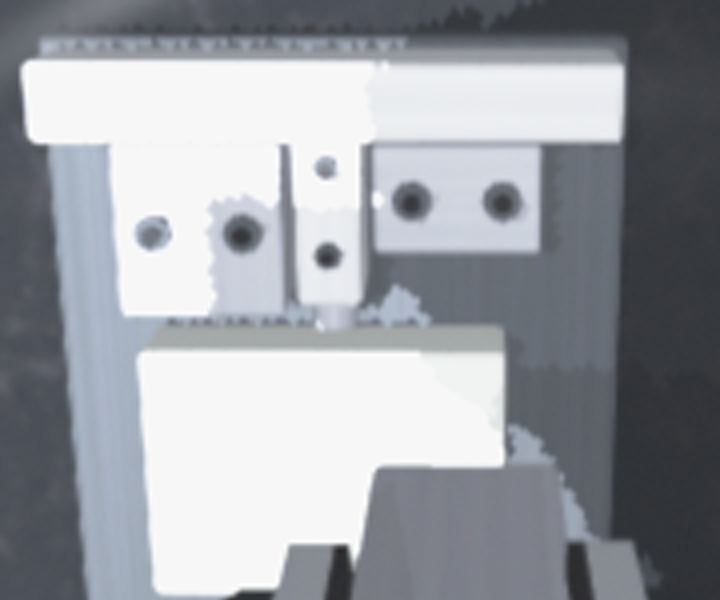

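View pics/s8.png

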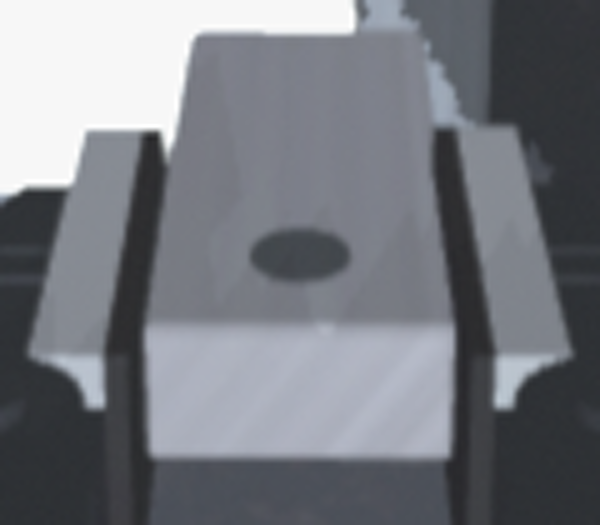

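```bash
cat > m8.py <<'E'
from inhand import *
from scipy.optimize import least_squares
f=load('w8')
c=lambda x,y,u0,v0,s:(u0+(x+.5)/s-.5,v0+(y+.5)/s-.5)
J=[((122,315),(0,38)),((283,317),(0,8)),((375,252),(12,-8)),((541,251),(12,-38)),((108,143),(32,38)),((281,143),(32,8)),((373,146),(32,-8)),((541,146),(32,-38)),((300,303),(2,6)),((365,303),(2,-6))]
W=np.array([pt(f,*c(x,y,160,130,4),.03)[:2] for (x,y),_ in J]); L=np.array([l for _,l in J])/1e3
rm=lambda a:np.array([[np.cos(a),-np.sin(a)],[np.sin(a),np.cos(a)]])
fun=lambda p:(L@rm(p[2]).T+p[:2]-W).ravel()
s=least_squares(fun,[.46,.41,.58]).x; print('jig',s.round(4),np.degrees(s[2]).round(2)); print((fun(s).reshape(-1,2)@rm(s[2])*1e3).round(1).tolist())
tj=lambda P:((np.atleast_2d(P)[:,:2]-s[:2])@rm(s[2])*1e3).round(1).tolist()
print('tile',tj([pt(f,*c(x,y,160,130,4),.028) for x,y in [(138,350),(505,352),(153,595)]]))
cw=fit([(194,33),(421,33),(144,323),(454,323),(148,458),(451,458)],215,240,5)
print('spacer now in jig',tj(cw),cw.round(4),'tcp in jig',tj(p))
d=rm(s[2])@(np.array([.0045,-.024])-np.array(tj(cw)[0])/1e3); print('move tool',(T.T@np.r_[d,0]).round(4), 'jig z err deg')
E
python3 m8.py
```

```text
jig [0.4624 0.4095 0.5784] 33.14
[[-0.2, 0.1], [0.1, -0.7], [-0.1, 0.2], [-0.4, -0.1], [0.2, -0.1], [0.2, 0.1], [0.7, 0.2], [0.6, -0.5], [-0.5, 0.5], [-0.6, 0.3]]
tile [[-7.3, 35.9], [-7.5, -31.8], [-58.0, 36.4]]
reproj 0.33
centre in tool [0.0035 0.0276 0.0003] rot deg [ 0.89 -0.59 -0.48]
spacer now in jig [[-2.1, -23.9]] [0.4737 0.3883 0.1326] tcp in jig [[1.4, -23.5]]
move tool [-0.0066 -0.      0.0001] jig z err deg
```

```bash
cat >> m8.py <<'E'
print('---')
zt=p[2]+.0062; zb=p[2]-.0498
top=np.array([pt(f,*c(x,y,215,240,5),zt) for x,y in [(144,323),(454,323),(148,458),(451,458)]])
bot=np.array([pt(f,*c(x,y,215,240,5),zb) for x,y in [(194,33),(421,33)]])
print('tool top',((top-p)@T*1e3).round(1).tolist(),'bot',((bot-p)@T*1e3).round(1).tolist())
print('jig',tj(top),tj(bot))
E
python3 m8.py | sed -n '/---/,$p'
```

```text
---
tool top [[-6.6, -6.2, -11.5], [-6.7, -6.2, 11.2], [5.1, -6.2, -11.5], [5.0, -6.2, 11.3]] bot [[-4.9, 49.8, -10.9], [-4.9, 49.8, 12.3]]
jig [[8.0, -12.1], [8.1, -34.7], [-3.7, -12.1], [-3.6, -34.9]] [[6.2, -12.6], [6.3, -35.9]]
```

```bash
cat >> m8.py <<'E'
print('===')
z=f['range_z']
# top face px region: u 215+ (160..440)/5, v 240+(340..445)/5
U=range(250,300,4)
for v in (307,312,317,322,328): print(v,[ (T.T@(pt(f,u,v)-p)*1e3).round(1).tolist() if z[v,u]>0 else 0 for u in (255,275,295)])
print('front face'); 
for v in (252,262,272,285,295): print(v,[ (T.T@(pt(f,u,v)-p)*1e3).round(1).tolist() if z[v,u]>0 else 0 for u in (262,268,285)])
EOF=0
E
python3 m8.py | sed -n '/===/,$p'
```

```text
===
307 [[-4.3, -4.4, -7.3], [-4.8, -5.2, 0.1], [-5.0, -5.4, 7.5]]
312 [[-3.0, -5.7, -7.3], [-2.9, -5.5, 0.1], [-2.7, -5.3, 7.6]]
317 [[0.2, -4.2, -7.4], [-1.0, -6.0, 0.1], [-0.6, -5.3, 7.6]]
322 [[1.4, -5.7, -7.4], [1.1, -6.0, 0.1], [1.5, -5.5, 7.6]]
328 [[4.4, -5.2, -7.4], [4.1, -5.5, 0.1], [4.2, -5.4, 7.7]]
front face
252 [[-5.5, 41.4, -6.2], [-5.2, 42.2, -3.3], [-5.9, 40.7, 5.0]]
262 [[-5.8, 30.0, -5.9], [-5.6, 30.4, -3.1], [-6.0, 29.5, 4.7]]
272 [[-5.8, 20.2, -5.5], [-6.1, 19.7, -2.9], [-5.9, 20.0, 4.5]]
285 [[-6.0, 8.8, -5.2], [-5.5, 9.7, -2.7], [-6.0, 8.7, 4.2]]
295 [[-5.7, 1.5, -4.9], [-5.4, 2.2, -2.6], [-6.2, 0.9, 4.0]]
```

Emit:
{"api": "jog_arm", "payload": {"motion": [[0.1,[-0.0026,0.01,0],[0,0,0]],[0.1,[0,0.03,0],[0,0,0]],[0.1,[0,0.025,0],[0,0,0]],[0.1,[0,0.015,0],[0,0,0]],[0.1,[0,0.008,0],[0,0,0]],[0.1,[0,0.004,0],[0,0,0]],[0.1,[0,0,0],[0,0,0]],[0.1,[0,0,0],[0,0,0]]]}}

```text
clock: 10.4
tcp_pos: [0.4794, 0.393, 0.0699]
orientation: [-0.565, 1.891, -1.89]
contact_force: [-0.2, 0.9, -0.6]
grip_width: 0.023
```

```bash
python3 - <<'E'
from h import *
o=r.get_obs(); p=o['tcp_pos'];T=rot(o['orientation']);print(o['joints'].round(3),p.round(4),o['contact_force'].round(2),o['grip_width'],np.degrees(np.arctan2(T[1,2],T[0,2])))
f=grab('wrist','wrist9.png'); g=grab('scene')
im=cv2.cvtColor(g['image'],cv2.COLOR_RGB2BGR)
cv2.imwrite('pics/sc9.png',cv2.resize(im[190:290,210:330],None,fx=6,fy=6,interpolation=cv2.INTER_CUBIC))
E
```

```text
[-0.526  0.627 -0.354  1.805  0.299  0.761 -2.025] [0.4794 0.393  0.0699] [-0.16  0.85 -0.63] 0.023004265629398293 -56.663123066454
```

View pics/wrist9.png

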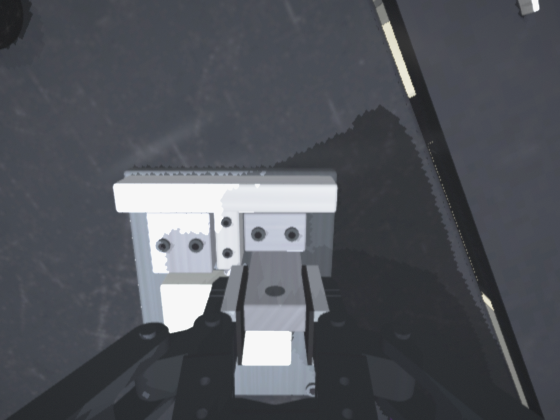

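View pics/sc9.png

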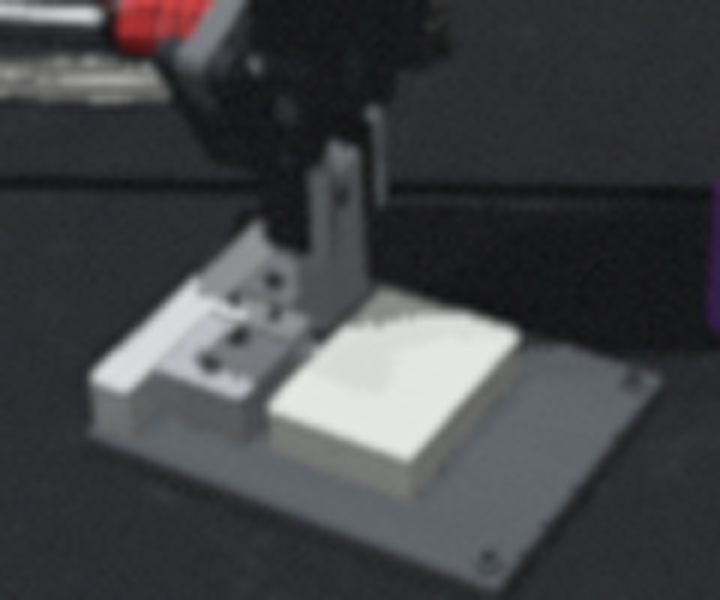

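Emit:
{"api": "jog_arm", "payload": {"motion": [[0.1,[0.0012,0.002,0],[0,0,0]],[0.1,[0,0.003,0],[0,0,0]],[0.1,[0,0.002,0],[0,0,0]],[0.1,[0,0.001,0],[0,0,0]],[0.1,[0,0,0],[0,0,0]],[0.1,[0,0,0],[0,0,0]]]}}

```text
clock: 11.0
tcp_pos: [0.478, 0.3917, 0.0612]
orientation: [-0.567, 1.891, -1.891]
contact_force: [0.2, -0.0, -1.3]
grip_width: 0.0226
```

Emit:
{"api": "jog_arm", "payload": {"motion": [[0.1,[0,0.001,0],[0,0,0]],[0.1,[0,0,0],[0,0,0]]]}}

```text
clock: 11.17
tcp_pos: [0.4781, 0.3917, 0.0602]
orientation: [-0.566, 1.891, -1.891]
contact_force: [-0.2, -0.2, -0.3]
grip_width: 0.023
```

Emit:
{"api": "jog_arm", "payload": {"motion": [[0.1,[0,0.0006,0],[0,0,0]],[0.1,[0,0,0],[0,0,0]]]}}

```text
clock: 11.33
tcp_pos: [0.4782, 0.3918, 0.0599]
orientation: [-0.566, 1.89, -1.891]
contact_force: [-0.1, -0.7, 1.0]
grip_width: 0.0231
```

Emit:
{"api": "jog_arm", "payload": {"motion": [[0.1,[0,0.0006,0],[0,0,0]],[0.1,[0,0,0],[0,0,0]]]}}

```text
clock: 11.5
tcp_pos: [0.4783, 0.3919, 0.0599]
orientation: [-0.566, 1.89, -1.891]
contact_force: [-1.0, -1.6, 6.6]
grip_width: 0.023
```

Emit:
{"api": "jog_arm", "payload": {"motion": [[0.3,[0,0,0],[0,0,0]],[0.34,[0,0,0],[0,0,0]],[0.4,[0,0,0],[0,0,0]],[0.48,[0,0,0],[0,0,0]],[0.48,[0,0,0],[0,0,0]],[0.48,[0,-0.005,0],[0,0,0]],[0.48,[0,-0.02,0],[0,0,0]],[0.48,[0,-0.03,0],[0,0,0]],[0.48,[0,-0.03,0],[0,0,0]],[0.48,[0,0,0],[0,0,0]]]}}

```text
clock: 12.33
tcp_pos: [0.4805, 0.3946, 0.1505]
orientation: [-0.557, 1.892, -1.883]
contact_force: [0.9, 0.8, 0.7]
grip_width: 0.0413
```

```bash
python3 - <<'E'
from h import *
o=r.get_obs(); p=o['tcp_pos'];T=rot(o['orientation']);print(p.round(4),o['contact_force'].round(2),o['grip_width'],np.degrees(np.arctan2(T[1,2],T[0,2])))
f=grab('wrist','wrist10.png'); g=grab('scene')
im=cv2.cvtColor(g['image'],cv2.COLOR_RGB2BGR)
cv2.imwrite('pics/sc10.png',cv2.resize(im[190:290,210:330],None,fx=6,fy=6,interpolation=cv2.INTER_CUBIC))
im=cv2.cvtColor(f['image'],cv2.COLOR_RGB2BGR)
cv2.imwrite('pics/w10.png',cv2.resize(im[140:340,140:360],None,fx=3,fy=3,interpolation=cv2.INTER_CUBIC))
E
```

```text
[0.4805 0.3946 0.1505] [0.94 0.78 0.74] 0.041297120991418516 -56.65347713039422
```

View pics/w10.png

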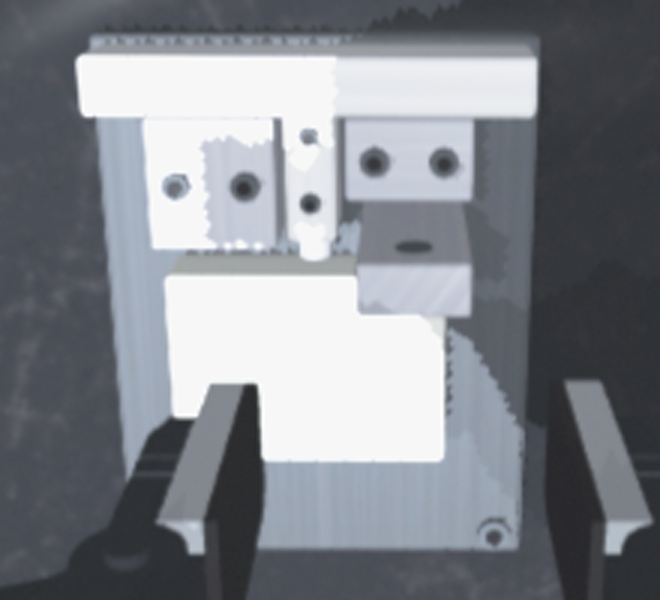

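View pics/sc10.png

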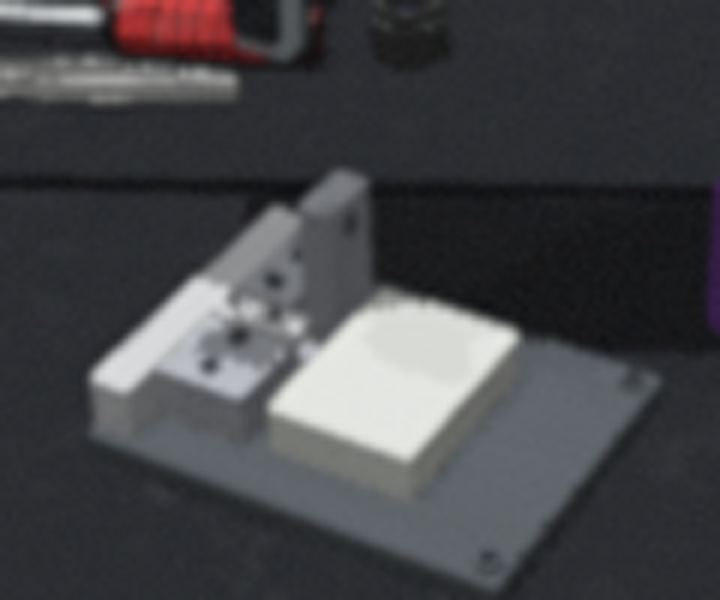

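Emit:
{"api": "jog_arm", "payload": {"motion": [[0,[0.02,0,-0.005],[0,0,0]],[0,[0.038,0,-0.009],[0,0,0]],[0,[0.034,0,-0.0086],[0,0,0]],[0,[0,0.02,0],[0,0,0]],[0,[0,0.03,0],[0,0,0]],[0,[0,0.03,0],[0,0,0]],[0,[0,0.015,0],[0,0,0]],[0,[0,0,0],[0,0,0]]]}}

```text
clock: 13.1
tcp_pos: [0.3864, 0.3574, 0.0451]
orientation: [-0.574, 1.889, -1.897]
contact_force: [0.2, -0.0, 0.5]
grip_width: 0.0003
```

```bash
python3 - <<'E'
from h import *
f=load('wrist'); s=np.array([.4624,.4095,.5784]); a=s[2]; M=np.array([[np.cos(a),-np.sin(a)],[np.sin(a),np.cos(a)]])
c=lambda x,y:(140+(x+.5)/3-.5,140+(y+.5)/3-.5)
tj=lambda P:((np.array(P)[:,:2]-s[:2])@M*1e3).round(1).tolist()
print('spacer top',tj([pt(f,*c(x,y),.066) for x,y in [(358,264),(471,262),(470,316),(359,313)]]))
print('spacer bottom',tj([pt(f,*c(x,y),.030) for x,y in [(345,199),(473,199)]]), 'tile front',tj([pt(f,*c(x,y),.028) for x,y in [(265,461),(444,461)]]))
o=r.get_obs(); p=o['tcp_pos'];T=rot(o['orientation']);print('tcp jig',tj([p]),p.round(4),o['contact_force'].round(2),o['grip_width'],np.degrees(np.arctan2(T[1,2],T[0,2])))
print(T.round(4))
f=grab('wrist','wrist11.png'); g=grab('scene')
im=cv2.cvtColor(g['image'],cv2.COLOR_RGB2BGR)
cv2.imwrite('pics/sc11.png',cv2.resize(im[170:290,200:340],None,fx=5,fy=5,interpolation=cv2.INTER_CUBIC))
E
```

```text
spacer top [[9.8, -12.6], [10.3, -35.4], [-1.5, -35.5], [-0.9, -12.7]]
spacer bottom [[12.5, -8.0], [12.7, -37.8]] tile front [[-57.8, 13.3], [-57.6, -32.2]]
tcp jig [[-92.2, -2.1]] [0.3864 0.3574 0.0451] [ 0.22 -0.02  0.48] 0.0002595999884505374 -56.62626192959916
[[-0.8351 -0.0057  0.5501]
 [-0.5501 -0.0058 -0.8351]
 [ 0.008  -1.      0.0017]]
```

View pics/wrist11.png

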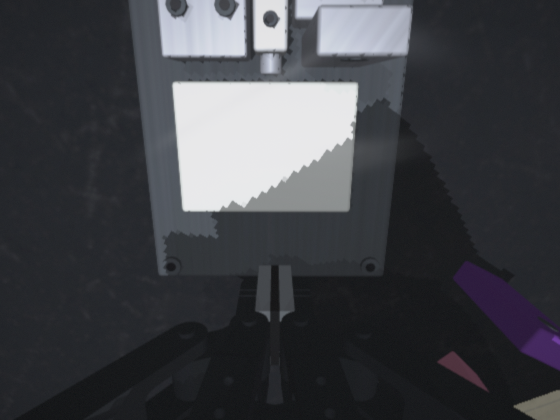

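View pics/sc11.png

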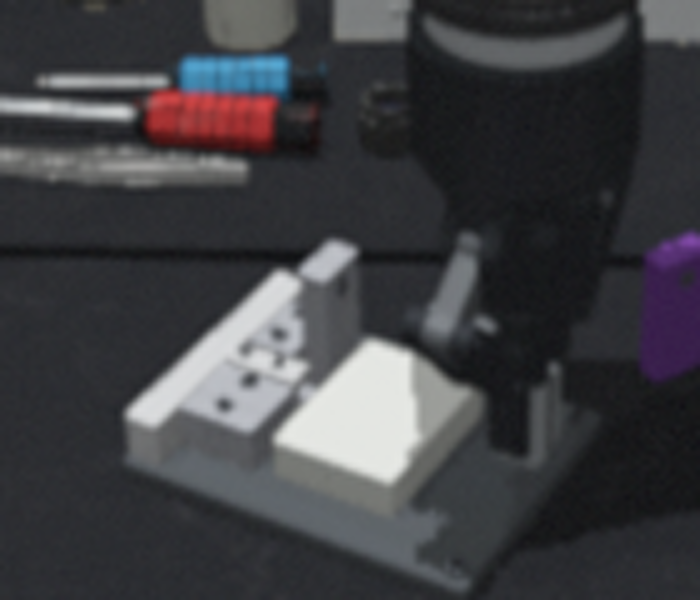

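Emit:
{"api": "jog_arm", "payload": {"motion": [[0,[0,0.008,-0.0025],[0,0,0]],[0,[0,0.0055,0],[0,0,0]],[0,[-0.008,0,0],[0,0,0]],[0,[-0.006,0,0],[0,0,0]],[0,[-0.003,0,0],[0,0,0]],[0,[0,0,0],[0,0,0]],[0,[0,0,0],[0,0,0]]], "force": 40}}

```text
clock: 13.78
tcp_pos: [0.4021, 0.3717, 0.0359]
orientation: [-0.565, 1.891, -1.89]
contact_force: [-0.8, 0.1, -0.0]
grip_width: 0.0001
```

```bash
cat > st.py <<'E'
from h import *
s=np.array([.4624,.4095,.5784]); a=s[2]; M=np.array([[np.cos(a),-np.sin(a)],[np.sin(a),np.cos(a)]])
tj=lambda P:((np.array(P)[:,:2]-s[:2])@M*1e3).round(1).tolist()
def st():
    o=r.get_obs(); p=o['tcp_pos'];T=rot(o['orientation']);F=o['contact_force']
    print('tcp jig',tj([p]),p.round(4),'F jig',(M.T@F[:2]).round(1),F[2].round(1),'yaw',np.degrees(np.arctan2(T[1,2],T[0,2])).round(2),'y axis',T[:,1].round(4),o['clock'],'j',o['joints'].round(2))
if __name__=='__main__': st()
E
python3 st.py
```

```text
tcp jig [[-71.2, 1.3]] [0.4021 0.3717 0.0359] F jig [-0.7  0.5] -0.0 yaw -56.68 y axis [ 4.e-04  5.e-04 -1.e+00] 13.7833 j [-0.59  0.59 -0.35  1.99  0.34  0.61 -2.15]
```

Emit:
{"api": "jog_arm", "payload": {"motion": [[0,[0,0.004,0],[0,0,0]],[0,[-0.001,0,0],[0,0,0]],[0,[-0.001,0,0],[0,0,0]],[0,[-0.001,0,0],[0,0,0]],[0,[-0.001,0,0],[0,0,0]],[0,[-0.001,0,0],[0,0,0]],[0,[0,0,0],[0,0,0]]]}}

```text
clock: 14.37
tcp_pos: [0.4055, 0.374, 0.0315]
orientation: [-0.567, 1.89, -1.891]
contact_force: [-1.6, -0.7, 0.7]
grip_width: -0.0001
```

```bash
python3 st.py
```

```text
tcp jig [[-67.1, 1.4]] [0.4055 0.374  0.0315] F jig [-1.8  0.3] 0.7 yaw -56.64 y axis [-6.e-04 -7.e-04 -1.e+00] 14.3667 j [-0.59  0.61 -0.34  1.98  0.34  0.61 -2.15]
```

Emit:
{"api": "jog_arm", "payload": {"motion": [[0,[-0.001,0,0],[0,0,0]],[0,[-0.001,0,0],[0,0,0]],[0,[-0.001,0,0],[0,0,0]],[0,[0,0,0],[0,0,0]]]}}

```text
clock: 14.7
tcp_pos: [0.4062, 0.3744, 0.0313]
orientation: [-0.571, 1.889, -1.894]
contact_force: [-6.8, -4.2, 6.8]
grip_width: 0.0001
```

```bash
python3 st.py; python3 - <<'E'
from h import *
f=grab('wrist','wrist12.png')
E
```

```text
tcp jig [[-66.2, 1.4]] [0.4062 0.3744 0.0313] F jig [-8.   0.2] 6.8 yaw -56.62 y axis [-0.0033 -0.0037 -1.    ] 14.7 j [-0.59  0.61 -0.35  1.98  0.34  0.62 -2.14]
```

View pics/wrist12.png

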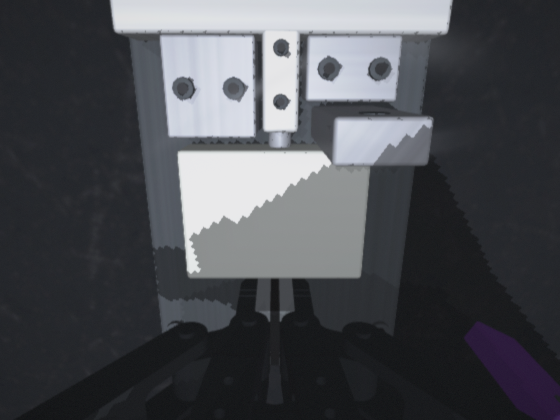

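Emit:
{"api": "jog_arm", "payload": {"motion": [[0,[0,-0.0015,0],[0,0,0]],[0,[0,0,0],[0,0,0]]]}}

```text
clock: 14.92
tcp_pos: [0.4073, 0.3751, 0.0328]
orientation: [-0.569, 1.89, -1.892]
contact_force: [-2.7, -2.6, 0.1]
grip_width: 0.0001
```

```bash
python3 st.py
```

```text
tcp jig [[-65.0, 1.4]] [0.4073 0.3751 0.0328] F jig [-3.7 -0.7] 0.1 yaw -56.63 y axis [-0.0015 -0.0017 -1.    ] 14.9167 j [-0.59  0.61 -0.35  1.98  0.34  0.62 -2.14]
```

Emit:
{"api": "jog_arm", "payload": {"motion": [[0,[-0.001,0,0],[0,0,0]],[0,[-0.001,0,0],[0,0,0]],[0,[-0.001,0,0],[0,0,0]],[0,[0,0,0],[0,0,0]]]}}

```text
clock: 15.25
tcp_pos: [0.4096, 0.3766, 0.0323]
orientation: [-0.57, 1.89, -1.893]
contact_force: [-5.8, -1.6, -1.3]
grip_width: 0.0002
```

```bash
python3 st.py;python3 - <<'E'
from h import *
f=grab('wrist'); g=grab('scene')
im=cv2.cvtColor(f['image'],cv2.COLOR_RGB2BGR)
cv2.imwrite('pics/w13.png',cv2.resize(im[20:300,130:450],None,fx=2,fy=2,interpolation=cv2.INTER_CUBIC))
E
```

```text
tcp jig [[-62.2, 1.4]] [0.4096 0.3766 0.0323] F jig [-5.7  1.8] -1.3 yaw -56.64 y axis [-0.0024 -0.0023 -1.    ] 15.25 j [-0.59  0.61 -0.35  1.97  0.34  0.62 -2.14]
```

View pics/w13.png

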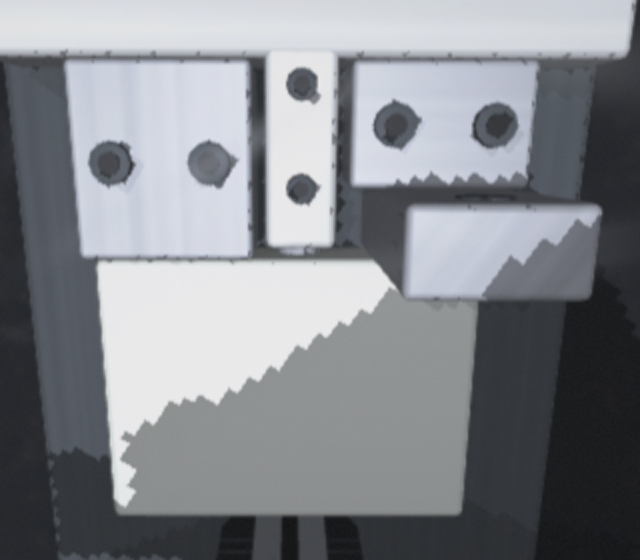

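Emit:
{"api": "jog_arm", "payload": {"motion": [[0,[-0.001,0,0],[0,0,0]],[0,[-0.001,0,0],[0,0,0]],[0,[0,0,0],[0,0,0]],[0,[0,0,0],[0,0,0]]]}}

```text
clock: 15.68
tcp_pos: [0.4097, 0.3769, 0.0319]
orientation: [-0.573, 1.889, -1.895]
contact_force: [-9.2, -5.1, -0.3]
grip_width: 0.0001
```

```bash
python3 st.py
```

```text
tcp jig [[-61.9, 1.5]] [0.4097 0.3769 0.0319] F jig [-10.5   0.8] -0.3 yaw -56.61 y axis [-0.0047 -0.0044 -1.    ] 15.6833 j [-0.59  0.61 -0.35  1.97  0.34  0.63 -2.14]
```

Emit:
{"api": "jog_arm", "payload": {"motion": [[0,[-0.001,-0.0005,0],[0,0,0.4]],[0,[-0.001,0,0],[0,0,0.4]],[0,[-0.001,0,0],[0,0,0]],[0,[0,0,0],[0,0,0]],[0,[0,0,0],[0,0,0]]]}}

```text
clock: 16.1
tcp_pos: [0.4097, 0.3769, 0.0314]
orientation: [-0.565, 1.887, -1.89]
contact_force: [-14.3, -7.2, -0.2]
grip_width: -0.0001
```

```bash
python3 st.py;python3 - <<'E'
from h import *
f=grab('wrist'); g=grab('scene')
np.savez('/tmp/w14.npz',**f)
im=cv2.cvtColor(f['image'],cv2.COLOR_RGB2BGR)
cv2.imwrite('pics/w14.png',cv2.resize(im[20:300,130:450],None,fx=2,fy=2,interpolation=cv2.INTER_CUBIC))
im=cv2.cvtColor(g['image'],cv2.COLOR_RGB2BGR)
cv2.imwrite('pics/sc14.png',cv2.resize(im[190:290,210:330],None,fx=6,fy=6,interpolation=cv2.INTER_CUBIC))
E
```

```text
tcp jig [[-61.9, 1.5]] [0.4097 0.3769 0.0314] F jig [-15.9   1.8] -0.2 yaw -56.57 y axis [ 3.e-03 -7.e-04 -1.e+00] 16.1 j [-0.59  0.61 -0.34  1.97  0.34  0.61 -2.15]
```

View pics/w14.png

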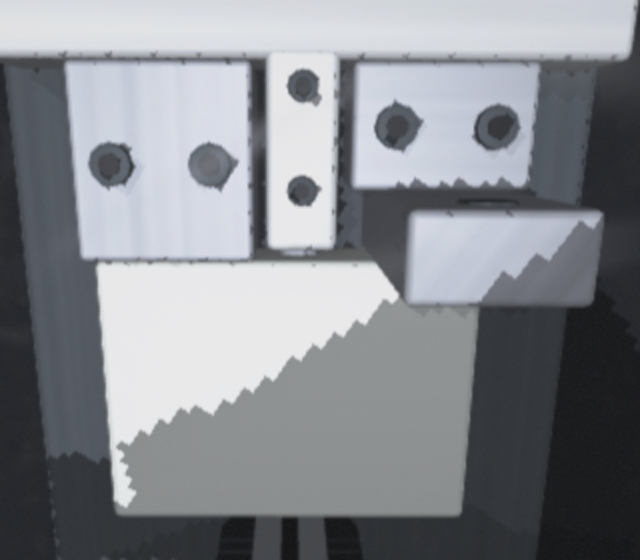

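View pics/sc14.png

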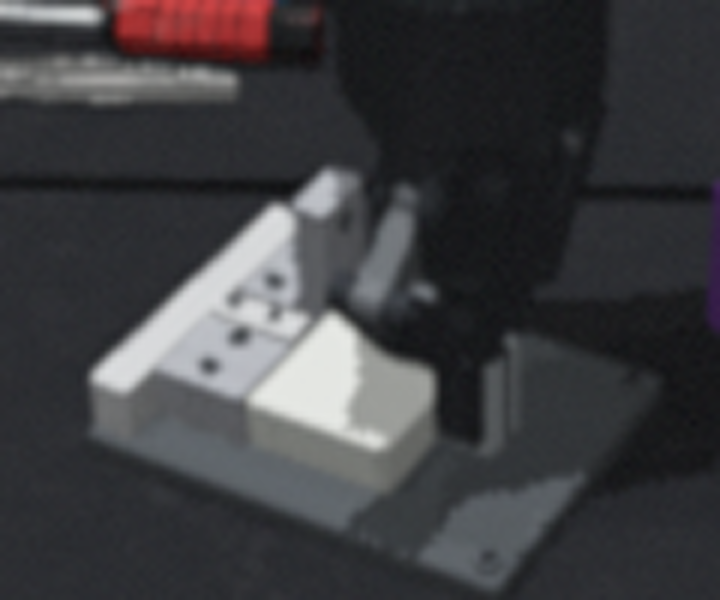

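Emit:
{"api": "jog_arm", "payload": {"motion": [[0,[-0.001,-0.0005,0],[0,0,0]],[0,[-0.001,0,0],[0,0,0.3]],[0,[0,0,0],[0,0,0]],[0,[0,0,0],[0,0,0]]]}}

```text
clock: 16.53
tcp_pos: [0.4098, 0.3769, 0.0313]
orientation: [-0.563, 1.886, -1.89]
contact_force: [-17.6, -9.2, 0.2]
grip_width: -0.0001
```

```bash
python3 st.py; cat > fin.py <<'E'
from st import *
from scipy.optimize import least_squares
def meas(f,thick,thin,tile):
    c=lambda x,y:(130+(x+.5)/2-.5,20+(y+.5)/2-.5)
    g=lambda L,z:np.array([pt(f,*c(x,y),z)[:2] for x,y in L])
    W=np.vstack([g(thick,.03),g(thin,.03)]); L=np.array([[0,38],[0,8],[12,-8],[12,-38]])/1e3
    rm=lambda a:np.array([[np.cos(a),-np.sin(a)],[np.sin(a),np.cos(a)]])
    fun=lambda p:(L@rm(p[2]).T+p[:2]-W).ravel()
    q=least_squares(fun,s).x; print('jig',q.round(4),np.degrees(q[2]).round(2),(fun(q)*1e3).round(1))
    t=(g(tile,.028)-q[:2])@rm(q[2])*1e3; print('tile corners jig mm',t.round(1).tolist(),'front yaw',np.degrees(np.arctan2(*(t[1]-t[2])[::-1])).round(2) if 0 else np.degrees(np.arctan2(t[1][0]-t[2][0],t[1][1]-t[2][1])).round(2))
if __name__=='__main__':
    meas(dict(np.load('/tmp/w14.npz')),[(80,258),(252,258)],[(353,186),(539,187)],[(97,264),(116,515),(463,514)])
E
python3 fin.py
python3 - <<'E'
from h import *
f=grab('wrist'); im=cv2.cvtColor(f['image'],cv2.COLOR_RGB2BGR)
cv2.imwrite('pics/w15.png',cv2.resize(im[100:200,160:440],None,fx=2.8,fy=5,interpolation=cv2.INTER_CUBIC))
g=grab('scene')
im=cv2.cvtColor(g['image'],cv2.COLOR_RGB2BGR)
cv2.imwrite('pics/sc15.png',cv2.resize(im[205:275,230:295],None,fx=9,fy=8.5,interpolation=cv2.INTER_CUBIC))
E
```

```text
tcp jig [[-61.9, 1.5]] [0.4098 0.3769 0.0313] F jig [-19.8   1.9] 0.2 yaw -56.54 y axis [ 4.8e-03 -4.0e-04 -1.0e+00] 16.5333 j [-0.59  0.61 -0.34  1.97  0.35  0.61 -2.15]
jig [0.463  0.4094 0.5758] 32.99 [ 0.1  0.1  0.4 -0.7 -0.   0.  -0.5  0.6]
tile corners jig mm [[-1.5, 35.7], [-50.2, 35.7], [-49.5, -31.7]] front yaw -0.57
```

View pics/w15.png

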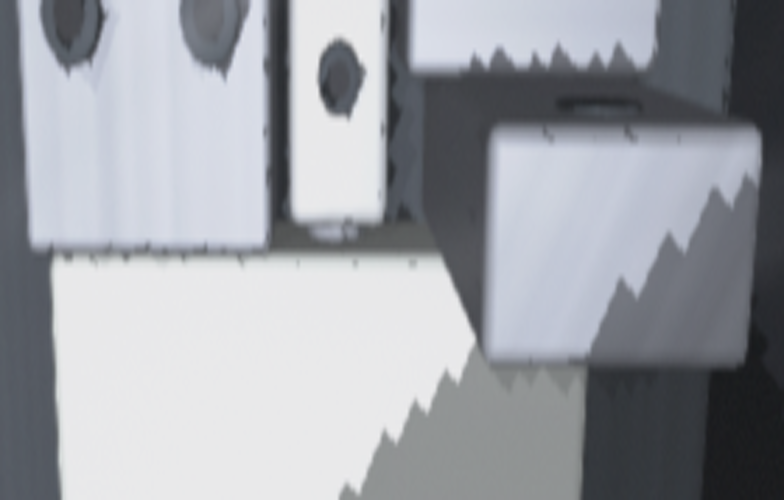

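View pics/sc15.png

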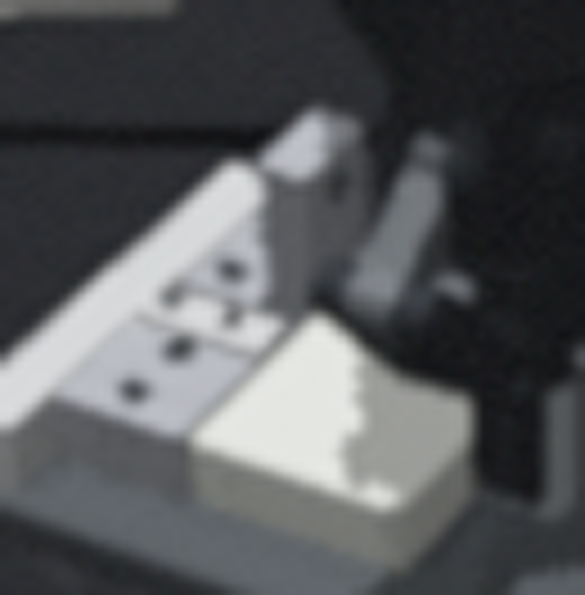

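```bash
cat > edge.py <<'E'
from st import *
f=load('wrist'); g=cv2.cvtColor(f['image'],cv2.COLOR_RGB2GRAY).astype(float)
def edge(u0,u1,v0,v1,sign,z,name):
    us=np.arange(u0,u1); vs=[]
    for u in us:
        d=np.diff(g[v0:v1,u])*sign; d[d<6]=0
        k=d.argmax(); w=d[max(0,k-1):k+2]; vs.append(v0+.5+(np.arange(max(0,k-1),max(0,k-1)+len(w))*w).sum()/w.sum() if w.sum()>0 else np.nan)
    vs=np.array(vs); ok=~np.isnan(vs)
    for _ in range(4):
        c=np.polyfit(us[ok],vs[ok],1); e=np.abs(np.polyval(c,us)-vs); ok=(e<max(.3,2*np.nanmedian(e)))
    a,b=pt(f,u0,np.polyval(c,u0),z)[:2],pt(f,u1,np.polyval(c,u1),z)[:2]
    t=((np.array([a,b])-s[:2])@M*1e3); print(name,'v',np.polyval(c,[u0,u1]).round(2),ok.sum(),'jig',t.round(2).tolist(),'slope deg',np.degrees(np.arctan2(t[1,0]-t[0,0],t[0,1]-t[1,1])).round(2))
edge(172,252,143,151,-1,.03,'thick front')
edge(308,395,108,118,-1,.03,'thin front')
edge(182,310,147,156,1,.028,'tile back')
edge(190,240,272,282,-1,.028,'tile front L'); edge(310,358,272,282,-1,.028,'tile front R')
edge(170,430,44,54,-1,.03,'rail front')
E
python3 edge.py; python3 - <<'E'
from h import *
f=load('wrist'); g=cv2.cvtColor(f['image'],cv2.COLOR_RGB2GRAY)
for u in (200,230,330,350): print(u,g[270:284,u].tolist())
for u in (190,220,245): print(u,g[142:157,u].tolist())
E
```

```text
thick front v [148.43 148.7 ] 64 jig [[0.57, 36.86], [0.62, 9.65]] slope deg 0.09
thin front v [113.69 111.02] 66 jig [[12.25, -9.03], [13.25, -37.72]] slope deg 2.0
tile back v [151.49 150.28] 111 jig [[-0.77, 34.03], [-0.13, -10.32]] slope deg 0.82
tile front L v [277.4  277.47] 46 jig [[-49.57, 34.5], [-49.52, 15.11]] slope deg 0.14
tile front R v [277.6  278.38] 47 jig [[-49.46, -12.07], [-49.73, -30.74]] slope deg -0.8
rail front v [47.74 49.43] 184 jig [[32.04, 34.92], [32.0, -46.72]] slope deg -0.03
200 [141, 141, 141, 141, 141, 141, 133, 108, 75, 56, 54, 54, 55, 54]
230 [142, 141, 142, 142, 142, 141, 134, 110, 76, 57, 52, 49, 49, 49]
330 [141, 142, 141, 141, 142, 141, 137, 125, 94, 56, 48, 50, 50, 50]
350 [141, 142, 141, 141, 141, 141, 136, 126, 94, 54, 48, 49, 49, 48]
190 [214, 213, 213, 213, 212, 209, 190, 158, 147, 184, 217, 229, 232, 232, 232]
220 [217, 217, 218, 217, 217, 216, 199, 165, 134, 164, 211, 227, 232, 232, 233]
245 [220, 220, 220, 220, 220, 219, 206, 172, 130, 130, 186, 223, 232, 232, 232]
```

Emit:
{"api": "jog_arm", "payload": {"motion": [[0,[0,0,0],[0,0,0]],[0,[0,0,0],[0,0,0]],[0,[0,0,0],[0,0,0]],[0,[0,0,0],[0,0,0]],[0,[0,0,0],[0,0,0]],[0,[0,0,0],[0,0,0]]]}}

```text
clock: 17.13
tcp_pos: [0.4098, 0.3768, 0.0313]
orientation: [-0.563, 1.886, -1.89]
contact_force: [-17.7, -8.8, 0.6]
grip_width: -0.0
```

```bash
python3 st.py; python3 - <<'E'
from st import *
f=grab('wrist','wrist16.png'); C=cloud(f)
def plane(v0,v1,u0,u1,name):
    P=C[v0:v1,u0:u1].reshape(-1,3); P=P[np.isfinite(P).all(1)]; A=np.c_[(P[:,:2]-s[:2])@M,np.ones(len(P))]; k=np.linalg.lstsq(A,P[:,2],rcond=None)[0]
    print(name,'mean z',P[:,2].mean().round(4),'slopes deg x,y',np.degrees(k[:2]).round(2),'centre',tj(P.mean(0,keepdims=True)))
plane(160,265,190,325,'tile top'); plane(60,75,170,250,'stops'); plane(130,165,340,420,'spacer top')
g=grab('scene','scene16.png')
E
python3 edge.py | grep -v thin
```

```text
tcp jig [[-61.9, 1.4]] [0.4098 0.3768 0.0313] F jig [-19.6   2.3] 0.6 yaw -56.55 y axis [ 4.7e-03 -4.0e-04 -1.0e+00] 17.1333 j [-0.59  0.61 -0.34  1.97  0.35  0.61 -2.15]
tile top mean z 0.0284 slopes deg x,y [ 7.29 -0.53] centre [[-22.9, 8.2]]
stops mean z 0.0307 slopes deg x,y [-168.14  -15.28] centre [[26.4, 22.7]]
spacer top mean z 0.0662 slopes deg x,y [30.16 11.4 ] centre [[6.6, -23.3]]
thick front v [148.42 148.7 ] 63 jig [[0.58, 36.85], [0.62, 9.65]] slope deg 0.08
tile back v [151.52 150.26] 109 jig [[-0.77, 34.03], [-0.12, -10.32]] slope deg 0.84
tile front L v [277.39 277.48] 46 jig [[-49.57, 34.5], [-49.53, 15.11]] slope deg 0.12
tile front R v [277.58 278.37] 47 jig [[-49.46, -12.07], [-49.72, -30.74]] slope deg -0.82
rail front v [47.72 49.43] 184 jig [[32.04, 34.91], [31.99, -46.72]] slope deg -0.03
```

View pics/scene16.png

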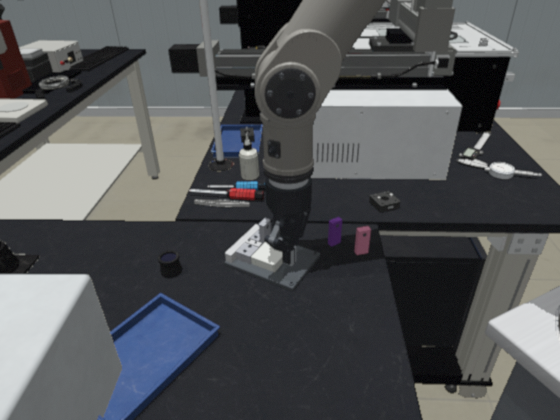

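View pics/wrist16.png

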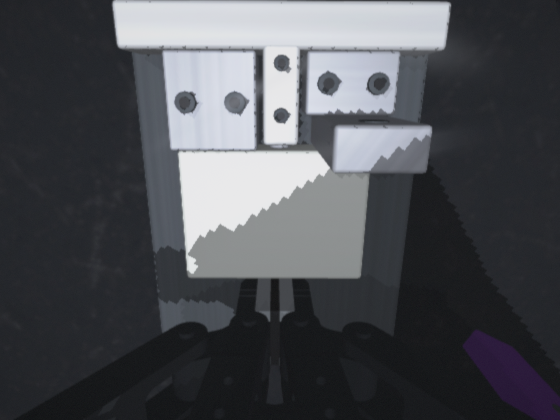

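```bash
python3 - <<'E'
from st import *
f=load('wrist'); C=cloud(f)
for v in range(154,276,12):
    print(v,tj(np.median(C[v:v+4,195:235].reshape(-1,3),0,keepdims=True)),[np.median(C[v:v+6,a:a+30,2]).round(4) for a in (195,230,265,300,325)])
E
```

```text
154 [[-2.1, 22.8]] [np.float64(0.0279), np.float64(0.028), np.float64(0.0279), np.float64(0.0281), np.float64(0.0655)]
166 [[-6.3, 23.0]] [np.float64(0.028), np.float64(0.0279), np.float64(0.0279), np.float64(0.0278), np.float64(0.0656)]
178 [[-10.7, 23.3]] [np.float64(0.0279), np.float64(0.0279), np.float64(0.0279), np.float64(0.0278), np.float64(0.0279)]
190 [[-15.0, 23.5]] [np.float64(0.0279), np.float64(0.0279), np.float64(0.0279), np.float64(0.0279), np.float64(0.0278)]
202 [[-19.5, 23.6]] [np.float64(0.028), np.float64(0.028), np.float64(0.028), np.float64(0.0279), np.float64(0.0279)]
214 [[-24.2, 23.9]] [np.float64(0.0279), np.float64(0.0279), np.float64(0.0278), np.float64(0.0279), np.float64(0.0279)]
226 [[-28.9, 24.2]] [np.float64(0.0279), np.float64(0.0279), np.float64(0.028), np.float64(0.028), np.float64(0.0279)]
238 [[-33.6, 24.3]] [np.float64(0.028), np.float64(0.0279), np.float64(0.028), np.float64(0.0279), np.float64(0.0279)]
250 [[-38.5, 24.7]] [np.float64(0.028), np.float64(0.0278), np.float64(0.0279), np.float64(0.028), np.float64(0.0279)]
262 [[-43.7, 24.8]] [np.float64(0.0279), np.float64(0.0278), np.float64(0.028), np.float64(0.0279), np.float64(0.0278)]
274 [[-48.8, 25.0]] [np.float64(0.0274), np.float64(0.0276), np.float64(0.0278), np.float64(0.0275), np.float64(0.0275)]
```

The tile top reads 0.028 m everywhere, so it is flat. It is flush on the thick stop, the spacer is upright behind it, and the push holds steady at about 20 N. Handing in.

```bash
python3 -c "
from bench import r
print(r.hand_in())"
```

```text
the job is handed in; nothing more can be done
None
```

I stood the steel spacer upright in the recess in front of the thin stop (the jig's −y side) and let go. I then pushed the tile home against the plunger with the closed fingertips. The job was handed in at about 17 s of the 53 s allowed, with the push still on.

**What the last checks showed**
- **Tile position:** it is against a hard stop. The tool stayed at the same spot while the push rose from 10 to 20 N, and the force then held steady at about 20 N. In the last wrist picture the tile's front edge is about 50.2 mm in front of the thick stop's face, where flush would be 50 mm.
- **Tile flatness:** the top reads 27.8 to 28.1 mm over the whole face.
- **Spacer:** its top is level at about 66 mm, and its centre is at about x = +6.6 mm in the jig, closed in behind the tile.
- **Bystanders:** the arm never touched the lens mount, the fixture block or the loupe, and in the last scene picture nothing looks moved or knocked over.

**Where checks disagreed**
- The tile's back-edge fit showed about 0.8° of skew, and the two halves of its front edge sloped by +0.1° and −0.8°. Taken together, the two halves lie square to the rail within about 0.1°. I trusted that, because a shadow line and the spacer blur the back edge.
- A plane fit of the tile top gave a false 7° slope because the area included part of the spacer. The row-by-row heights are flat.
- Early in the push the force rose to 8 N back and 7 N up, probably the fingertips catching the plate. Raising the tool 1.5 mm cleared it.

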